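# Brush out, charge and close a bench tumbler

### The arm

A 6-joint arm with a two-finger parallel gripper is mounted at the origin on a cart in front of the work surface, level with it; the furniture and walls round the work are solid. World frame = base frame: x ahead of the robot, y to its left, z up, the work surface at z = 0. Lengths are in mm, angles in rad, forces in N, time in s.
With the tool pointing down it reaches from about 350 to 775 mm from the base axis. Payload 7.3 kg.
Tool frame: the origin (TCP) lies at the very end of the fingers, on their centre line; the grasp point (between the pads) lies 19 mm behind it; z points along the fingers, y is the line along which they close (so a half turn about z gives the same grasp; the last joint's range is limited). The gripper opens to 92 mm and grips with 3 to 60 N. Pads are 19 mm wide; open, the fingers measure 130 mm over their backs; the gripper's body (75 mm by 190 mm) begins 47 mm behind the grasp point.
Start: joints at [-1.293, 0.342, 1.524, -0, 1.275, -0.146], TCP at [215.918, -478.565, 226.741] pointing down, gripper open.
Joint ranges: [-2.53, 2.53], [-0.77, 2.02], [0.04, 2.7], [-1, 4.14], [0.28, 2.66], [-3.11, 3.11]. Speed limits (rad/s): [2.57, 2.57, 3.14, 3.14, 3.14, 3.14].

### API

Orientations are given as [roll, pitch, yaw] about the fixed x, y, z axes, in that order (R = Rz(yaw) Ry(pitch) Rx(roll)).
In Python, from plant import bot gives the robot as it stands.
- The arm moves only by the tool jog_arm, never from a script. Its argument "targets" is a list of rows, each an object with "xyz": the shift along the tool's x, y, z as a fraction of full scale, a list of three; "spin": the turn about the tool's z as a fraction of full scale. In form: [{"xyz": [x, y, z], "spin": spin}, ...]. A call has exactly 10 rows; each row shifts and turns the commanded pose from where the row before left it, along the tool's axes as they then stand; what a row does not reach is not made up. Full scale, the value 1, is 80 mm for a shift and 0.1 rad for a turn. A row lasts 1/8 s, in which the tool goes at most 62.5 mm and 10.7 degrees, less where a joint would pass 70% of its speed; a pose out of reach is approached as far as the arm can. A call with a number of a shift or a turn outside -1 to 1 is refused whole. A call with a gripper value outside its range is refused whole. "gripper" is the opening in per cent of the stroke, from 0 (shut) to 100 (fully open), set as the call begins (left out, the last holds). The fingers move at their own pace and stop on an object; the grip force is fixed at half the most. Time passes only in rows, so rows that do not move let the fingers close, or fill a call up. It gives the time, the measured TCP pose, the force, the opening and the grip force at its end, in the units of the state.
- bot.get_obs(): the state, without advancing time (a new reading comes with each control period).
- bot.capture(name): name is "scene" or "top"; returns the picture (384x512x3 uint8, blue, green, red); there is no depth.
- bot.get_calibration(name): a dict with "vfov" (degrees; the focal length in pixels is half the picture's height over the tangent of half this angle, whatever the lens; pixels are square), "cx", "cy" (the principal point, pixels), "eye" and "rotation" of the camera in the world. Camera axes: x right, y down, z forward; pixel columns grow to the right and rows downward; lengths in mm; the calibration is good to about 2 mm. A picture is of the moment at which its call begins. get_calibration takes no time and is no camera call.
- bot.close_job(): hands the job in; it is judged then, once.
The state is a dict: "time": time; "joint_positions": joint angles; "dq": joint speeds; "tau": joint torques, N m; "tool_pos": TCP position; "tcp_rot": TCP orientation; "contact_force": force on the tool from outside, world axes, zero at the start; "moment": the same for the moment, N m; "grip_width": finger opening in mm; "finger_force": force on a finger pad.
Only numpy, scipy, OpenCV 4.12 (cv2) and the standard library are available. Lean on these libraries where they do the work, as an engineer would, in place of code of your own. Each camera call takes 0.05 s, during which the arm holds its last target. There are 200 camera calls.

### The job

Get the bench tumbler ready for a run. Take the long brush from its pot and scrub the empty tub, bristles against the wall, up and down at least twice, each time from the floor until the bristles are half out of the tub, then stand the brush back in its pot. Put all the rough stones lying on the bench in front of it into the tub, set the lid on its two locating pins so that it lies flush, and fasten both studs: press each one down, turn it a quarter turn clockwise and let it come up into its catch.

Things in the scene. Friction and masses are not known exactly. Their poses are not given: they have to be found in the camera images.
- tumbler: Fixed bench tumbler: green base, round steel tub, aluminium flange 165 mm (x) by 250 mm (y), flat top 115 mm above the bench. Origin: centre of its underside, under the tub's axis; y along the long side, z up. The round open tub is 150 mm wide inside, on x = y = 0. Stud a stands at (0, 104) mm, stud b at (0, -104). Its place and yaw vary.
- tub_floor (a point): Point on the tub's axis on its inner floor, 24 mm above the bench; axes as the tumbler. The tub is 91 mm deep from here to the flange's top and 75 mm in inner radius.
- seat (a point): Point on the tub's axis in the plane of the flange's top; axes as the tumbler. The lid's origin comes to lie here, its axes along these.
- pin_large (a point): Tip of the 16 mm locating pin, coned, 19 mm above the flange, at (62, -100) mm in the tumbler's axes.
- pin_small (a point): Tip of the 12 mm locating pin, coned, 19 mm above the flange, at (-62, 74) mm in the tumbler's axes.
- stud_a (a joint): Turn of stud a about its upright axis, rad: 0 open, grows clockwise seen from above, about 1.57 locked, stop at 1.68. It turns past about 0.1 only while pressed more than 5 mm; from about 0.2 to 1.4 a ledge then keeps it down by itself; at the quarter turn, let go, it springs up 2 mm into its catch and cannot turn back.
- stud_a_press (a joint): How far stud a is pressed down, m: 0 up (open), 0.006 fully down, 0.003 when caught. A spring pushes it up with 5 N at 0 and 10 N fully down.
- stud_a_head (a point): Centre of the top of stud a's head: a steel wing 44 mm long, 16 mm thick, 18 mm high, a screwdriver slot along its top. The wing lies along this point's x axis (at turn 0 the tumbler's x). Open, its top is 33 mm above the flange; the seated lid's top is then 7 mm below its underside, 1 mm when fully pressed.
- stud_b (a joint): Turn of stud b, as joint stud_a.
- stud_b_press (a joint): Press of stud b, as joint stud_a_press.
- stud_b_head (a point): Centre of the top of stud b's head, as point stud_a_head.
- lid: Loose aluminium lid, 165 mm (x) by 250 mm (y) by 8 mm, 0.45 kg, right side up on the bench. Origin: centre of its underside; z up. Slots 52 (x) by 24 mm at (0, +-104) mm pass over the stud heads; two holes, 2 mm wider than the pins, at (62, -100) mm for the 16 mm pin and (-62, 74) mm for the 12 mm pin: it fits only one way round.
- lid_handle (a point): Centre of the lid's black bridge handle, a bar 66 mm long (along the lid's y), 18 mm thick (x) and 16 mm high, 38 mm above the lid's underside; its own axes are the lid's.
- long_brush: Loose brush, 190 mm long, 0.09 kg, standing upright in its pot, bristles down. Origin: centre of the flat lower end; z towards the handle. Bristles from 0 to 64 mm, 54 mm across (they bend: the solid core is 40 mm across), a thin wire neck, a round wooden handle 22 mm thick from 90 to 190 mm.
- brush_pot: Fixed round steel pot, 72 mm wide outside, 66 mm inside, 70 mm high, inner floor 5 mm up. Origin: centre of its underside.
- stone_a: Rough grey stone, 51 by 53 mm, 49 mm high. Origin: centre of its underside; x and y level as it lies at the start, z up. It may be absent.
- stone_b: Rough grey stone, 49 by 51 mm, 42 mm high. Origin and axes as stone_a. It may be absent.
- stone_c: Rough grey stone, 62 by 64 mm, 52 mm high. Origin and axes as stone_a. It may be absent.
- stone_d: Rough grey stone, 49 by 51 mm, 42 mm high, like stone_b. Origin and axes as stone_a. It may be absent.
Not all that is in view belongs to the job. What is shaped like the stone_b but turquoise is not meant.

How it is judged:
By the outcome, as a careful person would: the job done as asked, in the order asked, and still so for the second after the job is handed in, with the robot touching nothing.
Of stone_a, stone_b, stone_c, stone_d only 2 to 4 are there at a start; the rules pass over those that are not, and their reading is None.
At some moment in a run one of stone_a, stone_b, stone_c, stone_d may be knocked a few centimetres aside while the robot is not near it.
It also fails if it takes over 210 s, if anything falls off the work surface, if the arm or the gripper's body presses on something with over 40 N, if the wrist force passes 120 N, or if a joint passes its speed limit or range.

## Working session

There is one attempt and no reset: what is moved stays moved. The work goes in short steps, Python scripts to look and compute and a tool call to move; the robot and the scene stay as the last step left them, time stands still between calls to the robot, and variables do not carry over. Pictures are saved under pics/ and viewed, at most 14 in all, crops included, and the job is handed in when it is done.

Besides the shell and the picture viewer there is one more tool, called in YAML: its name, and indented under it one key for each argument. jog_arm: Moves the arm, as the interface text tells. Shift numbers are shares of 80 mm and turn numbers shares of 0.1 rad, none past 1 either way. Its arguments: {"type":"object","properties":{"targets":{"type":"array","items":{"type":"object","properties":{"xyz":{"type":"array","items":{"type":"number"}},"spin":{"type":"number"}}}},"gripper":{"type":"number"}},"required":["targets"]}

```bash
ls; mkdir -p pics; python3 - <<'E'
from plant import bot
import cv2
for n in("scene","top"):
    im=bot.capture(n); cv2.imwrite(f"pics/{n}0.png",im)
    print(n,bot.get_calibration(n))
print(bot.get_obs())
E
```

```text
pics
scene {'vfov': 57.72865652367782, 'cx': 256.8282567416573, 'cy': 188.58618288395, 'eye': array([ 33.63360377, 506.07925027, 795.76363048]), 'rotation': array([-2.30689508,  0.00950591, -2.39469818])}
top {'vfov': 48.01333475897944, 'cx': 259.12689310179513, 'cy': 196.22152752353625, 'eye': array([ 448.76078577,  -59.45539331, 1191.25554503]), 'rotation': array([-3.04479149,  0.01115492, -1.58352872])}
{'time': 0.1, 'joint_positions': array([-1.29300262e+00,  3.42622246e-01,  1.52488959e+00,  1.34015832e-05,
        1.27540663e+00, -1.46000666e-01]), 'dq': array([ 0.00215955, -0.00145519, -0.00135505, -0.0003718 , -0.00173816,
        0.00054011]), 'tau': array([ 1.64631252e-03, -4.32003415e+01, -2.44696105e+01,  7.19140680e-02,
        5.26721345e-02, -4.11234601e-05]), 'tool_pos': array([ 215.81829557, -478.20496565,  226.14158494]), 'tcp_rot': array([-3.14028281e+00, -2.05562222e-04,  4.23790332e-01]), 'contact_force': array([-0.54914662, -0.55273821,  0.02989775]), 'moment': array([0.01180007, 0.0400878 , 0.00088244]), 'finger_force': 0.0, 'grip_width': 91.89757932567292}
```

View pics/scene0.png

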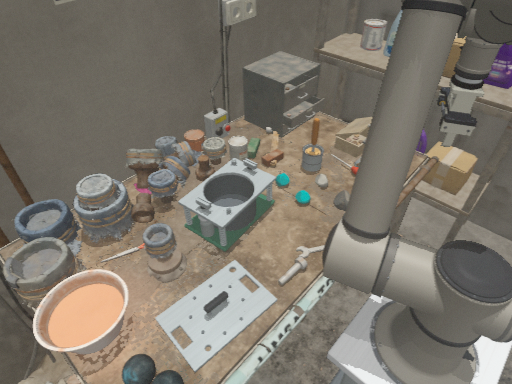

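View pics/top0.png

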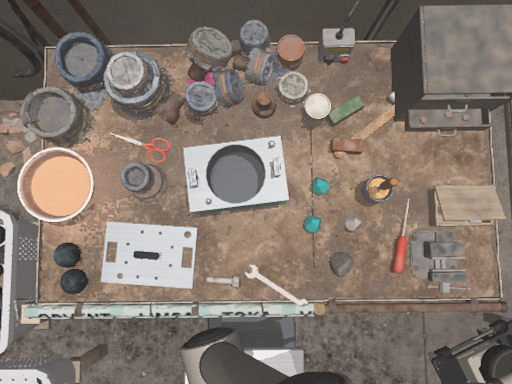

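The scene shows the tumbler, the lid in front-left of it, the brush pot at the right, grey stones near top px (353,222) and (341,263), and turquoise decoys at (320,186) and (313,224). I'll zoom in on the details.

```bash
cat > h.py <<'E'
import numpy as np, cv2
from scipy.spatial.transform import Rotation as R
from plant import bot
CAL={n:bot.get_calibration(n) for n in("scene","top")}
def cam(n):
    c=CAL[n]; f=192/np.tan(np.radians(c["vfov"]/2))
    return c,f,R.from_euler("xyz",c["rotation"]).as_matrix()
def ray(n,u,v,z):
    c,f,M=cam(n); d=M@np.array([(u-c["cx"])/f,(v-c["cy"])/f,1]); e=np.array(c["eye"])
    return e+d*(z-e[2])/d[2]
def proj(n,p):
    c,f,M=cam(n); q=M.T@(np.array(p)-c["eye"]); return np.array([c["cx"]+f*q[0]/q[2],c["cy"]+f*q[1]/q[2]])
E
python3 - <<'E'
from h import *
print(cam("top")[2], ray("top",353,222,20),ray("top",341,263,25), ray("top",236,174,115))
im=cv2.imread("pics/top0.png")
cv2.imwrite("pics/c1.png",cv2.resize(im[130:300,90:310],(792,612-12),interpolation=3))
a=cv2.resize(im[160:300,280:420],(400,400),interpolation=3)
s=cv2.imread("pics/scene0.png"); b=cv2.resize(s[100:220,255:395],(400,343),interpolation=3)
o=np.zeros((400,800,3),np.uint8);o[:,:400]=a;o[:343,400:]=b
cv2.imwrite("pics/c2.png",o)
E
```

```text
[[-0.01273126 -0.99522402  0.09678358]
 [-0.99985673  0.01375046  0.00987101]
 [-0.01115469 -0.09664405 -0.9952565 ]] [ 489.03020666 -301.09863166   20.        ] [ 379.87433592 -264.38691446   25.        ] [610.54115931   8.83879467 115.        ]
```

View pics/c1.png

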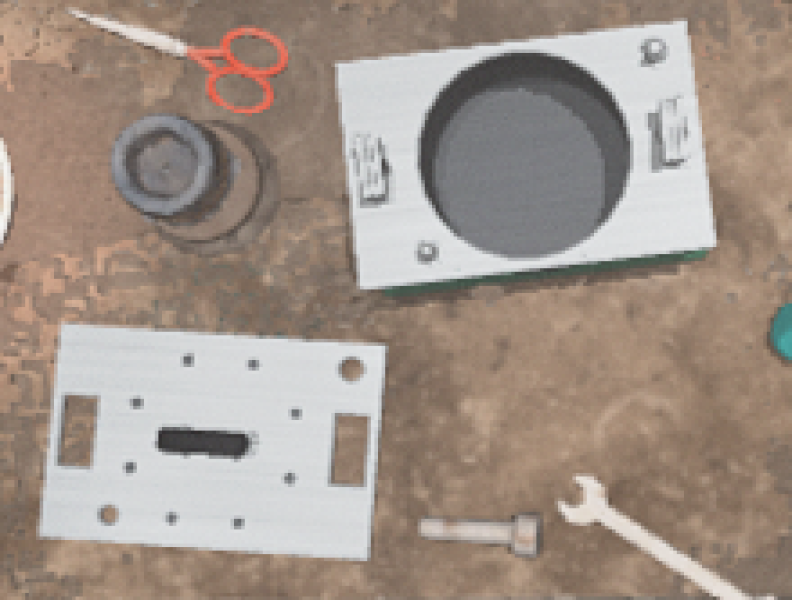

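View pics/c2.png

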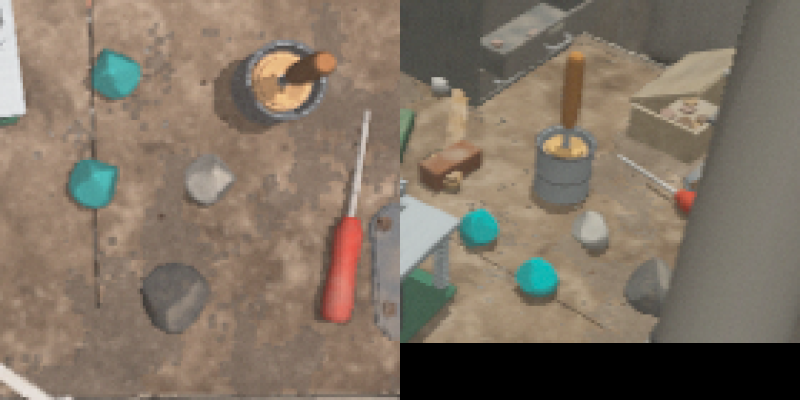

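```bash
cat >> h.py <<'E'
def tri(pt,ps):
    A=[];b=[]
    for n,p in(("top",pt),("scene",ps)):
        c,f,M=cam(n); d=M@np.array([(p[0]-c["cx"])/f,(p[1]-c["cy"])/f,1]); d/=np.linalg.norm(d)
        P=np.eye(3)-np.outer(d,d); A.append(P); b.append(P@c["eye"])
    return np.linalg.lstsq(np.vstack(A),np.hstack(b),rcond=None)[0]
def rect(im,box,z,lo,n="top"):
    "min-area rectangle, world, of the bright grey blob inside box (x0,y0,x1,y1)"
    x0,y0,x1,y1=box; h=cv2.cvtColor(im,cv2.COLOR_BGR2HSV)[y0:y1,x0:x1]
    m=((h[...,1]<45)&(h[...,2]>lo)).astype(np.uint8)
    k=max(cv2.findContours(m,0,cv2.CHAIN_APPROX_NONE)[0],key=cv2.contourArea)[:,0]
    w=np.array([ray(n,u+x0,v+y0,z)[:2] for u,v in k],np.float32)
    return cv2.minAreaRect(w)
E
python3 - <<'E'
from h import *
im=cv2.imread("pics/top0.png")
print("tumb",rect(im,(175,125,300,220),115,140)); print("lid",rect(im,(95,215,205,295),8,140))
def cp(x,y): return 90+(x+.5)/3.6-.5,130+(y+.5)/3.529-.5
L=ray("top",*cp(652,50),134);S=ray("top",*cp(427,250),134);print("pins",L,S,np.linalg.norm(L-S),np.degrees(np.arctan2(*(L-S)[[1,0]])-np.arctan2(-174,124)))
L=ray("top",*cp(351,368),8);S=ray("top",*cp(108,514),8);print("holes",L,S,np.linalg.norm(L-S),np.degrees(np.arctan2(*(L-S)[[1,0]])-np.arctan2(-174,124)))
print("handle",ray("top",*cp(203,441),46))
print("brush top",tri((393.7,182),(316.6,120)),"pot",ray("top",379,188.5,70))
print("pot rim scene", ray("scene",255+165/2.857,100+148/2.857,70))
hs=cv2.cvtColor(im,cv2.COLOR_BGR2HSV)
for box,name,z in(((338,208,368,236),"light",20),((324,246,358,282),"dark",25)):
    x0,y0,x1,y1=box;h=hs[y0:y1,x0:x1]
    m=(h[...,1]<55).astype(np.uint8); k=max(cv2.findContours(m,0,1)[0],key=cv2.contourArea)[:,0]
    w=np.array([ray("top",u+x0,v+y0,z)[:2] for u,v in k],np.float32); print(name,cv2.minAreaRect(w),w.min(0),w.max(0))
E
```

```text
tumb ((613.02685546875, 11.334381103515625), (167.64146423339844, 252.8893280029297), 6.263946533203125)
lid ((409.227294921875, 255.68983459472656), (253.33334350585938, 167.88369750976562), 85.27557373046875)
pins [682.428554   -79.61390719 134.        ] [542.75229044  76.57337112 134.        ] 209.53263351186868 6.330522382612781
holes [462.79152497 150.8172389    8.        ] [353.06267715 334.31710635   8.        ] 213.80510143342204 -4.59684509388851
handle [409.27979898 252.70270109  46.        ]
brush top [ 576.11215126 -363.98180281  187.96642058] pot [ 573.71901195 -361.41454266   70.        ]
pot rim scene [ 568.17629618 -349.60106867   70.        ]
light ((487.7604064941406, -298.3511047363281), (43.51266098022461, 44.424903869628906), 43.637672424316406) [ 464.74698 -325.49753] [ 510.80582 -276.6136 ]
dark ((379.352783203125, -262.3836975097656), (61.37424087524414, 64.45008087158203), 43.63224792480469) [ 345.56622 -296.55554] [ 411.69012 -232.22705]
```

jog_arm:
  targets:
    - {"xyz":[0,0,-0.05],"spin":-1}
    - {"xyz":[0,0,-0.05],"spin":-1}
    - {"xyz":[0,0,-0.05],"spin":-1}
    - {"xyz":[0,0,-0.05],"spin":-1}
    - {"xyz":[0,0,-0.05],"spin":-1}
    - {"xyz":[0,0,-0.05],"spin":-1}
    - {"xyz":[0,0,-0.05],"spin":-1}
    - {"xyz":[0,0,-0.05],"spin":-1}
    - {"xyz":[0,0,-0.05],"spin":-1}
    - {"xyz":[0,0,-0.05],"spin":-1}
  gripper: 100

```text
time: 1.35
tool_pos: [215.8, -478.3, 266.4]
tcp_rot: [-3.141, -0.001, 1.427]
contact_force: [-1.0, -0.2, -0.1]
grip_width: 92.1
finger_force: 0.0
```

jog_arm:
  targets:
    - {"xyz":[0,0,0],"spin":-0.75}
    - {"xyz":[0,0,0],"spin":-0.72}
    - {"xyz":[0.18,0.56,0],"spin":0}
    - {"xyz":[0.18,0.56,0],"spin":0}
    - {"xyz":[0.18,0.56,0],"spin":0}
    - {"xyz":[0.18,0.56,0],"spin":0}
    - {"xyz":[0.18,0.56,0],"spin":0}
    - {"xyz":[0.18,0.56,0],"spin":0}
    - {"xyz":[0.18,0.56,0],"spin":0}
    - {"xyz":[0,0,0],"spin":0}

```text
time: 2.6
tool_pos: [531.9, -375.8, 265.2]
tcp_rot: [-3.141, -0.002, 1.575]
contact_force: [-1.3, 0.3, 0.0]
grip_width: 91.7
finger_force: 0.0
```

jog_arm:
  targets:
    - {"xyz":[0.08,0.27,0],"spin":0}
    - {"xyz":[0.08,0.27,0],"spin":0}
    - {"xyz":[0,0,0],"spin":0}
    - {"xyz":[0,0,0.3],"spin":0}
    - {"xyz":[0,0,0.3],"spin":0}
    - {"xyz":[0,0,0.3],"spin":0}
    - {"xyz":[0,0,0.3],"spin":0}
    - {"xyz":[0,0,0.3],"spin":0}
    - {"xyz":[0,0,0.17],"spin":0}
    - {"xyz":[0,0,0],"spin":0}

```text
time: 3.85
tool_pos: [571.6, -365.1, 132.4]
tcp_rot: [-3.14, -0.001, 1.57]
contact_force: [0.8, -0.6, 0.2]
grip_width: 91.4
finger_force: 0.0
```

```bash
python3 - <<'E'
from h import *
a=bot.capture("top");b=bot.capture("scene")
o=np.hstack([cv2.resize(a[140:240,330:430],(400,400),interpolation=3),cv2.resize(b[80:200,260:380],(400,400),interpolation=3)])
cv2.imwrite("pics/c3.png",o); print(bot.get_obs()["tool_pos"])
E
```

```text
[ 572.76299677 -365.56602801  134.16096936]
```

View pics/c3.png

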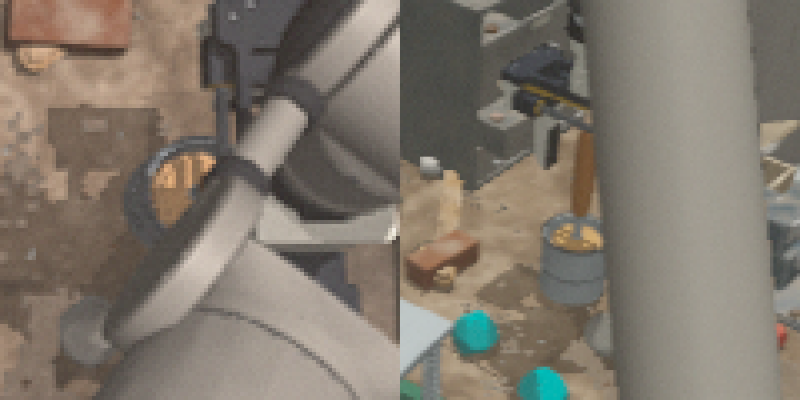

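The handle is between the open fingers and the pot is below, so I'm closing.

jog_arm:
  targets:
    - {"xyz":[0.02,0.02,0.02],"spin":0}
    - {"xyz":[0,0,0],"spin":0}
    - {"xyz":[0,0,0],"spin":0}
    - {"xyz":[0,0,0],"spin":0}
    - {"xyz":[0,0,0],"spin":0}
    - {"xyz":[0,0,0],"spin":0}
    - {"xyz":[0,0,0],"spin":0}
    - {"xyz":[0,0,0],"spin":0}
    - {"xyz":[0,0,0],"spin":0}
    - {"xyz":[0,0,0],"spin":0}
  gripper: 0

```text
time: 5.2
tool_pos: [574.3, -363.3, 131.5]
tcp_rot: [-3.142, -0.0, 1.571]
contact_force: [-0.8, -0.1, -1.2]
grip_width: 21.4
finger_force: 30.0
```

jog_arm:
  targets:
    - {"xyz":[0,0,-0.2],"spin":0}
    - {"xyz":[0,0,-0.4],"spin":0}
    - {"xyz":[0,0,-0.5],"spin":0}
    - {"xyz":[0,0,-0.5],"spin":0}
    - {"xyz":[0,0,-0.5],"spin":0}
    - {"xyz":[0.25,0.05,0],"spin":0}
    - {"xyz":[0.5,0.05,0],"spin":0}
    - {"xyz":[0.5,0.05,0],"spin":0}
    - {"xyz":[0.5,0.05,0],"spin":0}
    - {"xyz":[0.5,0.05,0],"spin":0}

```text
time: 6.45
tool_pos: [593.9, -181.1, 299.0]
tcp_rot: [-3.141, -0.001, 1.571]
contact_force: [0.1, -0.0, -1.2]
grip_width: 21.6
finger_force: 30.0
```

jog_arm:
  targets:
    - {"xyz":[0.5,0.05,0],"spin":0}
    - {"xyz":[0.5,0.05,0],"spin":0}
    - {"xyz":[0.5,0.05,0],"spin":0}
    - {"xyz":[0.5,0.03,0],"spin":0}
    - {"xyz":[0.3,0.02,0],"spin":0}
    - {"xyz":[0.12,0,0],"spin":0}
    - {"xyz":[0,0,0],"spin":0}
    - {"xyz":[0,0,0],"spin":0}
    - {"xyz":[0,0,0],"spin":0}
    - {"xyz":[0,0,0],"spin":0}

```text
time: 7.7
tool_pos: [610.3, 9.5, 299.5]
tcp_rot: [-3.142, 0.0, 1.57]
contact_force: [0.3, -0.1, -0.6]
grip_width: 21.5
finger_force: 30.0
```

```bash
python3 - <<'E'
from h import *
a=bot.capture("top");b=bot.capture("scene")
o=np.hstack([cv2.resize(a[110:230,170:310],(400,343),interpolation=3),cv2.resize(b[80:260,160:370],(400,343),interpolation=3)])
cv2.imwrite("pics/c4.png",o); print(bot.get_obs()["tool_pos"])
E
```

```text
[610.33350466   9.83725787 299.49077021]
```

View pics/c4.png

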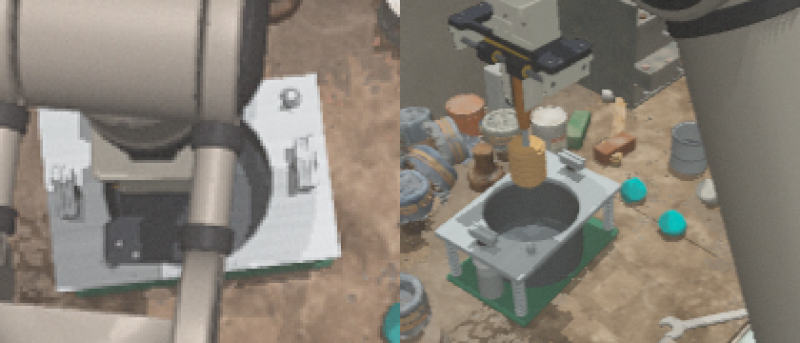

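The brush hangs upright over the tub. Next: descend and press to the near wall.

jog_arm:
  targets:
    - {"xyz":[0,0,0.3],"spin":0}
    - {"xyz":[0,0,0.4],"spin":0}
    - {"xyz":[0,0,0.4],"spin":0}
    - {"xyz":[0,0,0.4],"spin":0}
    - {"xyz":[0,0,0.2],"spin":0}
    - {"xyz":[0,0,0.1],"spin":0}
    - {"xyz":[0,0,0.05],"spin":0}
    - {"xyz":[0,0,0],"spin":0}
    - {"xyz":[0,0,0],"spin":0}
    - {"xyz":[0,0,0],"spin":0}

```text
time: 9.05
tool_pos: [610.6, 10.2, 152.1]
tcp_rot: [3.141, 0.0, 1.571]
contact_force: [0.0, 0.8, -1.4]
grip_width: 21.7
finger_force: 30.0
```

jog_arm:
  targets:
    - {"xyz":[0,-0.2,0],"spin":0}
    - {"xyz":[0,-0.2,0],"spin":0}
    - {"xyz":[0,-0.1,0],"spin":0}
    - {"xyz":[0,-0.06,0],"spin":0}
    - {"xyz":[0,-0.03,0],"spin":0}
    - {"xyz":[0,-0.02,0],"spin":0}
    - {"xyz":[0,0,0],"spin":0}
    - {"xyz":[0,0,0],"spin":0}
    - {"xyz":[0,0,0],"spin":0}
    - {"xyz":[0,0,0],"spin":0}

```text
time: 10.3
tool_pos: [561.6, 10.2, 151.5]
tcp_rot: [3.141, 0.0, 1.571]
contact_force: [0.5, -0.4, -1.1]
grip_width: 21.0
finger_force: 30.0
```

jog_arm:
  targets:
    - {"xyz":[0,-0.02,0.01],"spin":0}
    - {"xyz":[0,-0.02,0.01],"spin":0}
    - {"xyz":[0,0,0],"spin":0}
    - {"xyz":[0,0,0],"spin":0}
    - {"xyz":[0,0,0],"spin":0}
    - {"xyz":[0,0,0],"spin":0}
    - {"xyz":[0,0,0],"spin":0}
    - {"xyz":[0,0,0],"spin":0}
    - {"xyz":[0,0,0],"spin":0}
    - {"xyz":[0,0,0],"spin":0}

```text
time: 11.55
tool_pos: [558.9, 10.2, 150.4]
tcp_rot: [3.14, 0.0, 1.571]
contact_force: [1.4, -0.0, 4.7]
grip_width: 21.6
finger_force: 30.0
```

Floor touched (≈6 N change) and near the wall. Now the strokes.

jog_arm:
  targets:
    - {"xyz":[0,0,-0.29],"spin":0}
    - {"xyz":[0,0,-0.29],"spin":0}
    - {"xyz":[0,0,-0.29],"spin":0}
    - {"xyz":[0,0,0],"spin":0}
    - {"xyz":[0,0,0],"spin":0}
    - {"xyz":[0,0,0.29],"spin":0}
    - {"xyz":[0,0,0.29],"spin":0}
    - {"xyz":[0,0,0.29],"spin":0}
    - {"xyz":[0,0,0],"spin":0}
    - {"xyz":[0,0,0],"spin":0}

```text
time: 12.8
tool_pos: [557.6, 10.3, 148.9]
tcp_rot: [-3.139, -0.0, 1.571]
contact_force: [0.5, -0.2, -0.2]
grip_width: 21.3
finger_force: 30.0
```

jog_arm:
  targets:
    - {"xyz":[0,0,-0.29],"spin":0}
    - {"xyz":[0,0,-0.29],"spin":0}
    - {"xyz":[0,0,-0.29],"spin":0}
    - {"xyz":[0,0,0],"spin":0}
    - {"xyz":[0,0,0],"spin":0}
    - {"xyz":[0,0,0.29],"spin":0}
    - {"xyz":[0,0,0.29],"spin":0}
    - {"xyz":[0,0,0.29],"spin":0}
    - {"xyz":[0,0,0],"spin":0}
    - {"xyz":[0,0,0],"spin":0}

```text
time: 14.05
tool_pos: [558.0, 10.2, 149.8]
tcp_rot: [-3.14, 0.0, 1.571]
contact_force: [0.3, 0.1, -0.4]
grip_width: 21.6
finger_force: 30.0
```

jog_arm:
  targets:
    - {"xyz":[0,0,-0.29],"spin":0}
    - {"xyz":[0,0,-0.29],"spin":0}
    - {"xyz":[0,0,-0.29],"spin":0}
    - {"xyz":[0,0,0],"spin":0}
    - {"xyz":[0,0,0],"spin":0}
    - {"xyz":[0,0,0],"spin":0}
    - {"xyz":[0,0,0],"spin":0}
    - {"xyz":[0,0,0],"spin":0}
    - {"xyz":[0,0,0],"spin":0}
    - {"xyz":[0,0,0],"spin":0}

```text
time: 15.3
tool_pos: [558.3, 10.2, 219.5]
tcp_rot: [3.142, 0.0, 1.571]
contact_force: [-0.2, 0.1, -0.6]
grip_width: 21.8
finger_force: 30.0
```

```bash
python3 - <<'E'
from h import *
b=bot.capture("scene")
cv2.imwrite("pics/c5.png",cv2.resize(b[120:240,160:300],(700,600),interpolation=3))
E
```

```text
(no output)
```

View pics/c5.png

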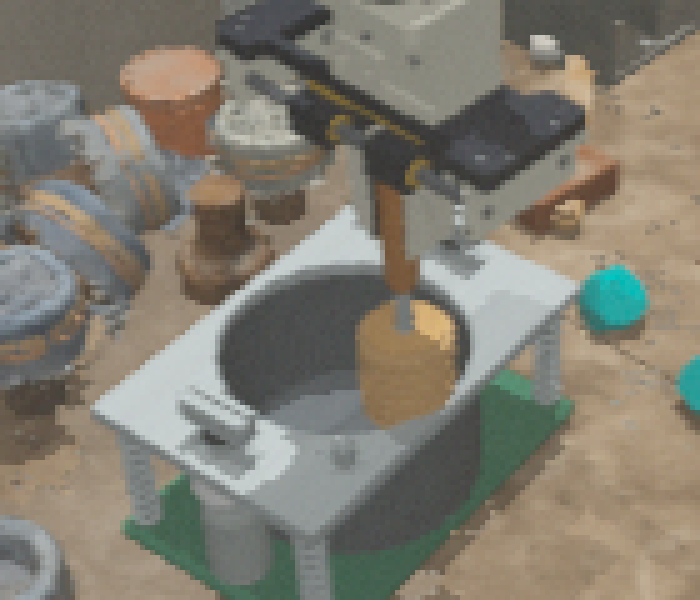

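Bristles are half out at the near wall, as intended. Returning the brush to its pot.

jog_arm:
  targets:
    - {"xyz":[0,0.05,-0.4],"spin":0}
    - {"xyz":[0,0.05,-0.4],"spin":0}
    - {"xyz":[0,0.05,-0.2],"spin":0}
    - {"xyz":[-0.2,0.04,0],"spin":0}
    - {"xyz":[-0.5,0,0],"spin":0}
    - {"xyz":[-0.5,0,0],"spin":0}
    - {"xyz":[-0.5,0,0],"spin":0}
    - {"xyz":[-0.5,0,0],"spin":0}
    - {"xyz":[-0.5,0,0],"spin":0}
    - {"xyz":[-0.5,0,0],"spin":0}

```text
time: 16.6
tool_pos: [572.6, -248.0, 298.0]
tcp_rot: [-3.14, -0.001, 1.57]
contact_force: [1.0, -0.1, -0.7]
grip_width: 21.6
finger_force: 30.0
```

jog_arm:
  targets:
    - {"xyz":[-0.5,0,0],"spin":0}
    - {"xyz":[-0.5,0,0],"spin":0}
    - {"xyz":[-0.3,0,0],"spin":0}
    - {"xyz":[-0.15,0,0],"spin":0}
    - {"xyz":[0,0,0],"spin":0}
    - {"xyz":[0,0,0],"spin":0}
    - {"xyz":[0,0,0],"spin":0}
    - {"xyz":[0,0,0],"spin":0}
    - {"xyz":[0,0,0],"spin":0}
    - {"xyz":[0,0,0],"spin":0}

```text
time: 17.85
tool_pos: [573.6, -361.6, 299.6]
tcp_rot: [3.142, 0.0, 1.571]
contact_force: [1.2, -0.8, -1.0]
grip_width: 21.7
finger_force: 30.0
```

jog_arm:
  targets:
    - {"xyz":[0,0,0.4],"spin":0}
    - {"xyz":[-0.01,0,0.4],"spin":0}
    - {"xyz":[0,0,0.3],"spin":0}
    - {"xyz":[0,0,0.3],"spin":0}
    - {"xyz":[0,0,0.25],"spin":0}
    - {"xyz":[0,0,0.2],"spin":0}
    - {"xyz":[0,0,0.15],"spin":0}
    - {"xyz":[0,0,0.07],"spin":0}
    - {"xyz":[0,0,0],"spin":0}
    - {"xyz":[0,0,0],"spin":0}

```text
time: 19.1
tool_pos: [573.9, -362.8, 134.7]
tcp_rot: [3.14, 0.001, 1.571]
contact_force: [-0.3, 0.0, -1.3]
grip_width: 21.3
finger_force: 30.0
```

jog_arm:
  targets:
    - {"xyz":[0,0,0.02],"spin":0}
    - {"xyz":[0,0,0.02],"spin":0}
    - {"xyz":[0,0,0],"spin":0}
    - {"xyz":[0,0,0],"spin":0}
    - {"xyz":[0,0,0],"spin":0}
    - {"xyz":[0,0,0],"spin":0}
    - {"xyz":[0,0,0],"spin":0}
    - {"xyz":[0,0,0],"spin":0}
    - {"xyz":[0,0,0],"spin":0}
    - {"xyz":[0,0,0],"spin":0}

```text
time: 20.35
tool_pos: [573.5, -362.6, 130.7]
tcp_rot: [3.142, 0.0, 1.571]
contact_force: [-0.8, -0.0, -1.5]
grip_width: 21.7
finger_force: 30.0
```

jog_arm:
  targets:
    - {"xyz":[0,0,0],"spin":0}
    - {"xyz":[0,0,0],"spin":0}
    - {"xyz":[0,0,0],"spin":0}
    - {"xyz":[0,0,0],"spin":0}
    - {"xyz":[0,0,0],"spin":0}
    - {"xyz":[0,0,-0.2],"spin":0}
    - {"xyz":[0,0,-0.2],"spin":0}
    - {"xyz":[0,0,-0.3],"spin":0}
    - {"xyz":[0,0,-0.3],"spin":0}
    - {"xyz":[0,0,0],"spin":0}
  gripper: 100

```text
time: 21.6
tool_pos: [574.6, -363.4, 214.3]
tcp_rot: [3.137, 0.004, 1.571]
contact_force: [0.9, 0.0, 0.3]
grip_width: 91.8
finger_force: 0.0
```

jog_arm:
  targets:
    - {"xyz":[0,0,-0.3],"spin":0}
    - {"xyz":[0.3,-0.2,-0.2],"spin":0}
    - {"xyz":[0.4,-0.3,0],"spin":0}
    - {"xyz":[0.4,-0.3,0],"spin":0}
    - {"xyz":[0.4,-0.3,0],"spin":0}
    - {"xyz":[0.4,-0.3,0],"spin":0}
    - {"xyz":[0.4,-0.3,0],"spin":0}
    - {"xyz":[0.4,-0.3,0],"spin":0}
    - {"xyz":[0.3,-0.2,0],"spin":0}
    - {"xyz":[0,0,0],"spin":0}

```text
time: 22.85
tool_pos: [396.6, -121.4, 250.7]
tcp_rot: [-3.142, -0.0, 1.572]
contact_force: [0.4, -0.9, 0.1]
grip_width: 91.9
finger_force: 0.0
```

```bash
cat >> h.py <<'E'
def stones(tag):
    a=bot.capture("top");b=bot.capture("scene")
    o=np.zeros((600,800,3),np.uint8);o[:300,:400]=cv2.resize(a,(400,300));o[:300,400:]=cv2.resize(b,(400,300))
    o[300:,:400]=cv2.resize(a[165:285,280:440],(400,300),interpolation=3);o[300:,400:]=cv2.resize(b[110:230,255:415],(400,300),interpolation=3)
    cv2.imwrite(f"pics/{tag}.png",o)
    h=cv2.cvtColor(a,cv2.COLOR_BGR2HSV); m=(h[...,1]<55).astype(np.uint8); m[:200]=0;m[290:]=0;m[:,:320]=0;m[:,390:]=0
    for k in cv2.findContours(m,0,1)[0]:
        if 150<cv2.contourArea(k)<900:
            w=np.array([ray("top",u,v,22)[:2] for u,v in k[:,0]],np.float32); print(k[:,0].mean(0),cv2.minAreaRect(w))
E
python3 - <<'E'
from h import *
stones("s1"); print(bot.get_obs()["tool_pos"])
E
```

```text
[352.         222.31914894] ((488.3808898925781, -297.2880859375), (45.33708953857422, 44.34902572631836), 43.63791275024414)
[ 397.93391926 -122.97744081  250.76041097]
```

View pics/s1.png

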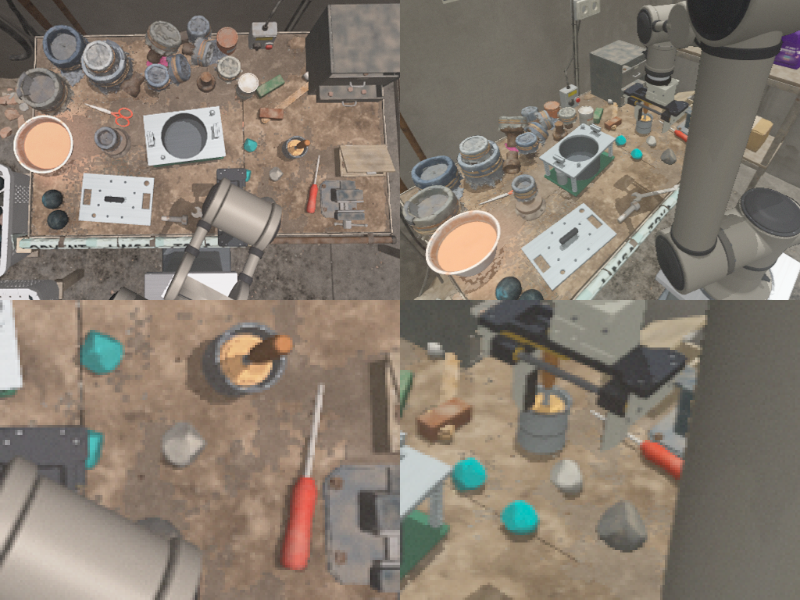

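Brush stands back in its pot; the light stone is at (488,-298). I'll turn to yaw 0 to keep clear of the pot.

jog_arm:
  targets:
    - {"xyz":[0,0,0],"spin":1}
    - {"xyz":[0,0,0],"spin":1}
    - {"xyz":[0,0,0],"spin":1}
    - {"xyz":[0,0,0],"spin":1}
    - {"xyz":[0,0,0],"spin":1}
    - {"xyz":[0,0,0],"spin":1}
    - {"xyz":[0,0,0],"spin":1}
    - {"xyz":[0,0,0],"spin":1}
    - {"xyz":[0,0,0],"spin":1}
    - {"xyz":[0,0,0],"spin":1}

```text
time: 24.2
tool_pos: [398.2, -123.7, 250.3]
tcp_rot: [-3.142, 0.0, 0.567]
contact_force: [1.3, 0.0, -0.7]
grip_width: 91.7
finger_force: 0.0
```

jog_arm:
  targets:
    - {"xyz":[0,0,0],"spin":0.95}
    - {"xyz":[0,0,0],"spin":0.95}
    - {"xyz":[0,0,0],"spin":0.95}
    - {"xyz":[0,0,0],"spin":0.95}
    - {"xyz":[0,0,0],"spin":0.95}
    - {"xyz":[0,0,0],"spin":0.95}
    - {"xyz":[0.37,0.6,0.2],"spin":0}
    - {"xyz":[0.37,0.7,0.5],"spin":0}
    - {"xyz":[0.37,0.6,0.5],"spin":0}
    - {"xyz":[0,0.3,0.4],"spin":0}

```text
time: 25.45
tool_pos: [480.0, -288.0, 130.5]
tcp_rot: [3.141, -0.0, -0.001]
contact_force: [-1.0, 0.3, -0.5]
grip_width: 91.8
finger_force: 0.0
```

jog_arm:
  targets:
    - {"xyz":[0.01,0,0.3],"spin":0}
    - {"xyz":[0,0,0.3],"spin":0}
    - {"xyz":[0,0,0.3],"spin":0}
    - {"xyz":[0,0,0.3],"spin":0}
    - {"xyz":[0,0,0.15],"spin":0}
    - {"xyz":[0,0,0.07],"spin":0}
    - {"xyz":[0,0,0],"spin":0}
    - {"xyz":[0,0,0],"spin":0}
    - {"xyz":[0,0,0],"spin":0}
    - {"xyz":[0,0,0],"spin":0}

```text
time: 26.7
tool_pos: [479.7, -284.8, 20.0]
tcp_rot: [3.141, -0.001, 0.001]
contact_force: [0.8, 0.0, 0.0]
grip_width: 92.0
finger_force: 0.0
```

jog_arm:
  targets:
    - {"xyz":[0,0,0],"spin":0}
    - {"xyz":[0,0,0],"spin":0}
    - {"xyz":[0,0,0],"spin":0}
    - {"xyz":[0,0,0],"spin":0}
    - {"xyz":[0,0,0],"spin":0}
    - {"xyz":[0,0,0],"spin":0}
    - {"xyz":[0,0,0],"spin":0}
    - {"xyz":[0,0,0],"spin":0}
    - {"xyz":[0,0,0],"spin":0}
    - {"xyz":[0,0,0],"spin":0}
  gripper: 0

```text
time: 27.95
tool_pos: [479.2, -284.4, 19.7]
tcp_rot: [-3.141, 0.001, 0.001]
contact_force: [-3.8, 0.7, 5.5]
grip_width: 43.1
finger_force: 27.9
```

Shift rows were clipped, so the grip is high and off-centre. Regripping properly.

jog_arm:
  targets:
    - {"xyz":[0,0,0],"spin":0}
    - {"xyz":[0,0,0],"spin":0}
    - {"xyz":[0,0,0],"spin":0}
    - {"xyz":[0,0,0],"spin":0}
    - {"xyz":[0,0,0],"spin":0}
    - {"xyz":[0,0,0],"spin":0}
    - {"xyz":[0,0,-0.3],"spin":0}
    - {"xyz":[0,0,-0.3],"spin":0}
    - {"xyz":[0,0,-0.3],"spin":0}
    - {"xyz":[0,0,0],"spin":0}
  gripper: 100

```text
time: 29.2
tool_pos: [480.5, -285.4, 93.3]
tcp_rot: [3.139, -0.003, 0.001]
contact_force: [-0.3, 0.7, -0.5]
grip_width: 91.8
finger_force: 0.0
```

```bash
python3 - <<'E'
from h import *
stones("s2"); print(bot.get_obs()["tool_pos"])
E
```

```text
[ 479.25829677 -284.43219089   91.09215331]
```

View pics/s2.png

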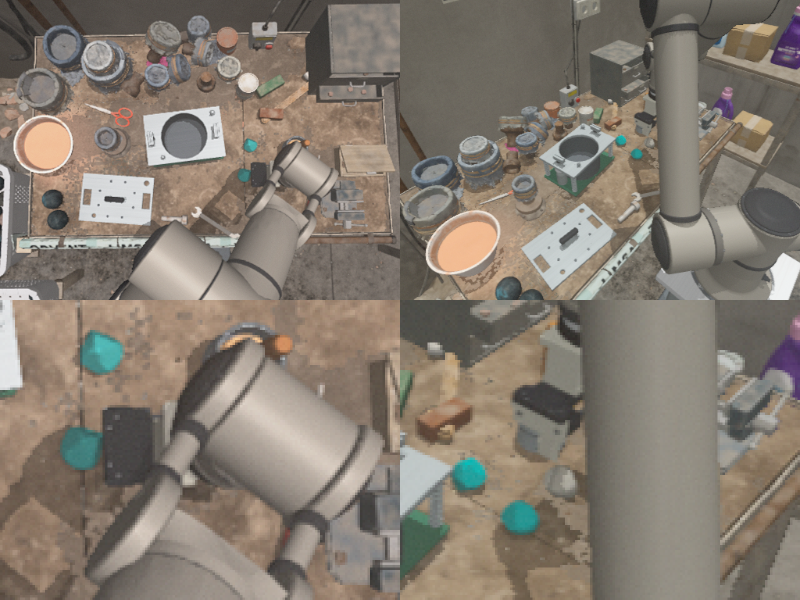

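```bash
python3 - <<'E'
from h import *
print(ray("scene",319.8,182.4,21),ray("scene",321.4,180.4,21),ray("scene",344,200,25),proj("scene",(488,-298,21)))
E
```

```text
[ 483.87611891 -281.83448332   21.        ] [ 485.8447702  -293.95687253   21.        ] [ 375.64870302 -259.33761104   25.        ] [321.56398695 179.54562049]
```

The stone is now at about (486,-286), visible beneath the gripper at crop (562,481).

jog_arm:
  targets:
    - {"xyz":[0.08,0.02,0],"spin":0}
    - {"xyz":[0,0,0.3],"spin":0}
    - {"xyz":[0,0,0.3],"spin":0}
    - {"xyz":[0,0,0.25],"spin":0}
    - {"xyz":[0,0,0.15],"spin":0}
    - {"xyz":[0,0,0.07],"spin":0}
    - {"xyz":[0,0,0],"spin":0}
    - {"xyz":[0,0,0],"spin":0}
    - {"xyz":[0,0,0],"spin":0}
    - {"xyz":[0,0,0],"spin":0}

```text
time: 30.55
tool_pos: [486.1, -286.4, 6.4]
tcp_rot: [3.141, -0.001, 0.001]
contact_force: [0.2, 0.3, -0.2]
grip_width: 91.6
finger_force: 0.0
```

jog_arm:
  targets:
    - {"xyz":[0,0,0],"spin":0}
    - {"xyz":[0,0,0],"spin":0}
    - {"xyz":[0,0,0],"spin":0}
    - {"xyz":[0,0,0],"spin":0}
    - {"xyz":[0,0,0],"spin":0}
    - {"xyz":[0,0,0],"spin":0}
    - {"xyz":[0,0,0],"spin":0}
    - {"xyz":[0,0,0],"spin":0}
    - {"xyz":[0,0,0],"spin":0}
    - {"xyz":[0,0,0],"spin":0}
  gripper: 0

```text
time: 31.8
tool_pos: [485.9, -286.2, 6.0]
tcp_rot: [3.142, 0.0, 0.001]
contact_force: [-0.1, 0.7, 1.6]
grip_width: 48.5
finger_force: 30.0
```

jog_arm:
  targets:
    - {"xyz":[0,0,-0.3],"spin":0}
    - {"xyz":[0,0,-0.5],"spin":0}
    - {"xyz":[0,0,-0.6],"spin":0}
    - {"xyz":[0,0,-0.4],"spin":0}
    - {"xyz":[0,0,-0.4],"spin":-0.98}
    - {"xyz":[0,0,-0.2],"spin":-0.98}
    - {"xyz":[0,0,0],"spin":-0.98}
    - {"xyz":[0,0,0],"spin":-0.98}
    - {"xyz":[0,0,0],"spin":-0.98}
    - {"xyz":[0,0,0],"spin":-0.98}

```text
time: 33.05
tool_pos: [485.6, -286.0, 197.5]
tcp_rot: [-3.141, 0.0, 0.592]
contact_force: [1.1, 0.8, -3.0]
grip_width: 48.5
finger_force: 30.0
```

jog_arm:
  targets:
    - {"xyz":[0,0,0],"spin":-0.98}
    - {"xyz":[0,0,0],"spin":-0.98}
    - {"xyz":[0,0,0],"spin":-0.98}
    - {"xyz":[0,0,0],"spin":-0.98}
    - {"xyz":[0,0,0],"spin":-0.98}
    - {"xyz":[0,0,0],"spin":-0.98}
    - {"xyz":[0,0,0],"spin":-0.98}
    - {"xyz":[0,0,0],"spin":-0.98}
    - {"xyz":[0,0,0],"spin":-0.98}
    - {"xyz":[0,0,0],"spin":-0.98}

```text
time: 34.3
tool_pos: [485.6, -286.0, 197.4]
tcp_rot: [-3.141, -0.001, 1.572]
contact_force: [-0.5, -0.4, -1.8]
grip_width: 48.2
finger_force: 30.0
```

jog_arm:
  targets:
    - {"xyz":[0.3,0.12,0],"spin":0}
    - {"xyz":[0.5,0.19,0],"spin":0}
    - {"xyz":[0.5,0.19,0],"spin":0}
    - {"xyz":[0.5,0.19,0],"spin":0}
    - {"xyz":[0.5,0.19,0],"spin":0}
    - {"xyz":[0.5,0.19,0],"spin":0}
    - {"xyz":[0.5,0.19,0],"spin":0}
    - {"xyz":[0.5,0.19,0],"spin":0}
    - {"xyz":[0.3,0.12,0],"spin":0}
    - {"xyz":[0,0,0],"spin":0}

```text
time: 35.55
tool_pos: [612.1, 43.4, 197.1]
tcp_rot: [-3.14, -0.0, 1.572]
contact_force: [-0.8, -0.3, -2.5]
grip_width: 48.2
finger_force: 30.0
```

jog_arm:
  targets:
    - {"xyz":[-0.17,0,0],"spin":0}
    - {"xyz":[0,0,0.4],"spin":0}
    - {"xyz":[0,0,0.4],"spin":0}
    - {"xyz":[0,0,0.4],"spin":0}
    - {"xyz":[0,0,0.25],"spin":0}
    - {"xyz":[0,0,0.15],"spin":0}
    - {"xyz":[0,0,0.09],"spin":0}
    - {"xyz":[0,0,0],"spin":0}
    - {"xyz":[0,0,0],"spin":0}
    - {"xyz":[0,0,0],"spin":0}

```text
time: 36.8
tool_pos: [612.5, 28.0, 63.5]
tcp_rot: [3.14, 0.0, 1.569]
contact_force: [0.1, 0.6, -2.9]
grip_width: 48.1
finger_force: 30.0
```

jog_arm:
  targets:
    - {"xyz":[0,0,0],"spin":0}
    - {"xyz":[0,0,0],"spin":0}
    - {"xyz":[0,0,0],"spin":0}
    - {"xyz":[0,0,0],"spin":0}
    - {"xyz":[0,0,0],"spin":0}
    - {"xyz":[0,0,-0.3],"spin":0}
    - {"xyz":[0,0,-0.4],"spin":0}
    - {"xyz":[0,0,-0.4],"spin":0}
    - {"xyz":[0,0,-0.4],"spin":0}
    - {"xyz":[0,0,-0.2],"spin":0}
  gripper: 75

```text
time: 38.05
tool_pos: [612.7, 27.9, 200.7]
tcp_rot: [3.139, 0.0, 1.569]
contact_force: [0.1, -0.1, 0.2]
grip_width: 68.8
finger_force: 0.0
```

jog_arm:
  targets:
    - {"xyz":[-0.3,-0.24,0],"spin":0}
    - {"xyz":[-0.45,-0.36,0],"spin":0}
    - {"xyz":[-0.45,-0.36,0],"spin":0}
    - {"xyz":[-0.45,-0.36,0],"spin":0}
    - {"xyz":[-0.45,-0.36,0],"spin":0}
    - {"xyz":[-0.3,-0.24,0],"spin":0}
    - {"xyz":[0,0,0],"spin":0}
    - {"xyz":[0,0,0],"spin":0}
    - {"xyz":[0,0,0],"spin":0}
    - {"xyz":[0,0,0],"spin":0}
  gripper: 100

```text
time: 39.3
tool_pos: [458.5, -163.1, 198.6]
tcp_rot: [-3.141, -0.0, 1.57]
contact_force: [0.1, 0.5, 0.6]
grip_width: 91.8
finger_force: 0.0
```

```bash
python3 - <<'E'
from h import *
stones("s3"); print(bot.get_obs()["tool_pos"])
E
```

```text
[ 458.42142919 -163.30703679  198.70328481]
```

View pics/s3.png

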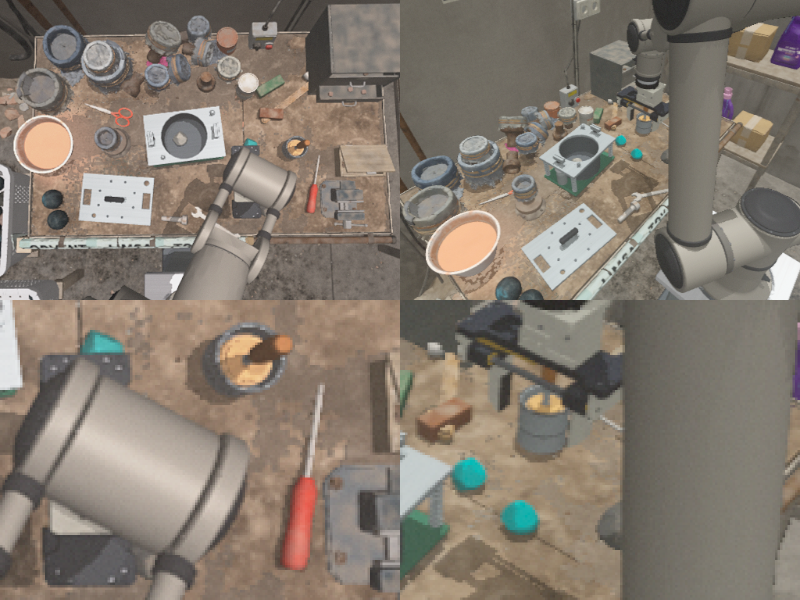

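The light stone is in the tub, and the dark one is unmoved with its left edge at crop (598,530). Going for it.

jog_arm:
  targets:
    - {"xyz":[-0.41,-0.33,0],"spin":0}
    - {"xyz":[-0.41,-0.33,0],"spin":0}
    - {"xyz":[-0.41,-0.33,0],"spin":0}
    - {"xyz":[0,0,0],"spin":0}
    - {"xyz":[0,0,0.4],"spin":0}
    - {"xyz":[0,0,0.5],"spin":0}
    - {"xyz":[0,0,0.4],"spin":0}
    - {"xyz":[0,0,0.2],"spin":0}
    - {"xyz":[0,0,0],"spin":0}
    - {"xyz":[0,0,0],"spin":0}

```text
time: 40.65
tool_pos: [379.6, -261.9, 79.5]
tcp_rot: [3.141, 0.001, 1.57]
contact_force: [-0.2, 0.2, 0.9]
grip_width: 91.7
finger_force: 0.0
```

```bash
python3 - <<'E'
from h import *
stones("s4"); print(bot.get_obs()["tool_pos"])
E
```

```text
[ 379.44582806 -262.22340766   79.6941186 ]
```

View pics/s4.png

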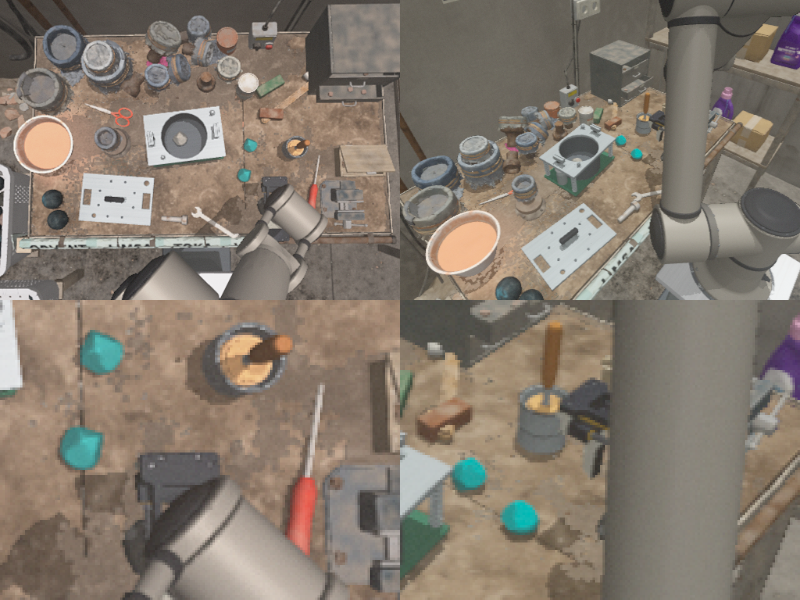

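The gripper is over the stone, whose left edge shows at top px (332,265). Descending and closing.

jog_arm:
  targets:
    - {"xyz":[0,0,0.2],"spin":0}
    - {"xyz":[0,0,0.3],"spin":0}
    - {"xyz":[0,0,0.2],"spin":0}
    - {"xyz":[0,0,0.12],"spin":0}
    - {"xyz":[0,0,0.08],"spin":0}
    - {"xyz":[0,0,0],"spin":0}
    - {"xyz":[0,0,0],"spin":0}
    - {"xyz":[0,0,0],"spin":0}
    - {"xyz":[0,0,0],"spin":0}
    - {"xyz":[0,0,0],"spin":0}

```text
time: 42.0
tool_pos: [378.8, -262.1, 6.9]
tcp_rot: [3.141, 0.0, 1.569]
contact_force: [0.2, 0.7, -0.8]
grip_width: 91.8
finger_force: 0.0
```

jog_arm:
  targets:
    - {"xyz":[0,0,0],"spin":0}
    - {"xyz":[0,0,0],"spin":0}
    - {"xyz":[0,0,0],"spin":0}
    - {"xyz":[0,0,0],"spin":0}
    - {"xyz":[0,0,0],"spin":0}
    - {"xyz":[0,0,0],"spin":0}
    - {"xyz":[0,0,0],"spin":0}
    - {"xyz":[0,0,0],"spin":0}
    - {"xyz":[0,0,0],"spin":0}
    - {"xyz":[0,0,0],"spin":0}
  gripper: 0

```text
time: 43.25
tool_pos: [378.8, -262.0, 6.8]
tcp_rot: [3.142, 0.0, 1.569]
contact_force: [-1.5, 1.1, 0.5]
grip_width: 64.5
finger_force: 30.0
```

jog_arm:
  targets:
    - {"xyz":[0,0,-0.3],"spin":0}
    - {"xyz":[0,0,-0.5],"spin":0}
    - {"xyz":[0,0,-0.6],"spin":0}
    - {"xyz":[0,0,-0.6],"spin":0}
    - {"xyz":[0,0,-0.4],"spin":0}
    - {"xyz":[0.3,0.3,0],"spin":0}
    - {"xyz":[0.46,0.46,0],"spin":0}
    - {"xyz":[0.46,0.46,0],"spin":0}
    - {"xyz":[0.46,0.46,0],"spin":0}
    - {"xyz":[0.46,0.46,0],"spin":0}

```text
time: 44.5
tool_pos: [551.5, -89.7, 198.4]
tcp_rot: [3.141, 0.0, 1.569]
contact_force: [1.1, -1.3, -2.4]
grip_width: 64.8
finger_force: 30.0
```

jog_arm:
  targets:
    - {"xyz":[0.46,0.46,0],"spin":0}
    - {"xyz":[0.36,0.32,0],"spin":0}
    - {"xyz":[0,0,0],"spin":0}
    - {"xyz":[0,0,0],"spin":0}
    - {"xyz":[0,0,0.3],"spin":0}
    - {"xyz":[0,0,0.3],"spin":0}
    - {"xyz":[0,0,0],"spin":0}
    - {"xyz":[0,0,0],"spin":0}
    - {"xyz":[0,0,0],"spin":0}
    - {"xyz":[0,0,0],"spin":0}

```text
time: 45.75
tool_pos: [613.1, -25.8, 151.7]
tcp_rot: [3.14, 0.0, 1.569]
contact_force: [-1.0, 0.5, -2.8]
grip_width: 64.8
finger_force: 30.0
```

jog_arm:
  targets:
    - {"xyz":[0,0,0.25],"spin":0}
    - {"xyz":[0,0,0.25],"spin":0}
    - {"xyz":[0,0,0.25],"spin":0}
    - {"xyz":[0,0,0.2],"spin":0}
    - {"xyz":[0,0,0.13],"spin":0}
    - {"xyz":[0,0,0],"spin":0}
    - {"xyz":[0,0,0],"spin":0}
    - {"xyz":[0,0,0],"spin":0}
    - {"xyz":[0,0,0],"spin":0}
    - {"xyz":[0,0,0],"spin":0}

```text
time: 47.0
tool_pos: [612.9, -25.7, 64.6]
tcp_rot: [3.141, 0.0, 1.569]
contact_force: [0.0, 0.2, -2.1]
grip_width: 64.5
finger_force: 30.0
```

jog_arm:
  targets:
    - {"xyz":[0,0,0],"spin":0}
    - {"xyz":[0,0,0],"spin":0}
    - {"xyz":[0,0,0],"spin":0}
    - {"xyz":[0,0,0],"spin":0}
    - {"xyz":[0,0,0],"spin":0}
    - {"xyz":[0,0,-0.3],"spin":0}
    - {"xyz":[0,0,-0.4],"spin":0}
    - {"xyz":[0,0,-0.4],"spin":0}
    - {"xyz":[0,0,-0.4],"spin":0}
    - {"xyz":[0,0,-0.2],"spin":0}
  gripper: 80

```text
time: 48.25
tool_pos: [613.4, -25.7, 202.3]
tcp_rot: [3.139, 0.001, 1.569]
contact_force: [-0.3, -0.0, -0.1]
grip_width: 73.5
finger_force: 0.0
```

Now measure the lid finely by area centroid and second moments, then check the stones in the tub once the arm is clear.

```bash
cat >> h.py <<'E'
def blob(im,box,z,lo=140,n="top"):
    "centroid and yaw (deg) of the filled bright-grey blob, warped to a 1/2 mm world grid at height z"
    x0,y0,x1,y1=box; h=cv2.cvtColor(im,cv2.COLOR_BGR2HSV)[y0:y1,x0:x1]
    m=((h[...,1]<45)&(h[...,2]>lo)).astype(np.uint8)
    k=max(cv2.findContours(m,0,cv2.CHAIN_APPROX_NONE)[0],key=cv2.contourArea)[:,0]
    w=np.array([ray(n,u+x0,v+y0,z)[:2] for u,v in k]); o=w.mean(0)
    M=cv2.moments(((w-o)).astype(np.float32)); c=o+[M["m10"]/M["m00"],M["m01"]/M["m00"]]
    th=.5*np.arctan2(2*M["mu11"],M["mu20"]-M["mu02"]); yaw=(np.degrees(th)+90+90)%180-90
    return c,yaw,M["m00"]
E
python3 - <<'E'
from h import *
im=cv2.imread("pics/top0.png"); print("t0",blob(im,(175,125,300,220),115)," l0",blob(im,(95,215,205,295),8))
a=bot.capture("top"); cv2.imwrite("pics/t1.png",a); print("l1",blob(a,(95,215,205,295),8))
print(165*250)
E
```

```text
t0 (array([613.17784381,  11.07284473]), np.float64(6.084785029873842), 41173.50551321188)  l0 (array([408.84967058, 255.80882548]), np.float64(-4.640109618370161), 41161.56532426967)
l1 (array([414.84229674, 273.4095699 ]), np.float64(12.424136068954894), 35103.134029113586)
41250
```

jog_arm:
  targets:
    - {"xyz":[0.3,-0.2,0],"spin":0}
    - {"xyz":[0.5,-0.36,0],"spin":0}
    - {"xyz":[0.5,-0.36,0],"spin":0}
    - {"xyz":[0.5,-0.36,0],"spin":0}
    - {"xyz":[0.5,-0.36,0],"spin":0}
    - {"xyz":[0.5,-0.36,0],"spin":0}
    - {"xyz":[0.5,-0.36,0],"spin":0}
    - {"xyz":[0.2,-0.19,0],"spin":0}
    - {"xyz":[0,0,0],"spin":0.8}
    - {"xyz":[0,0,0],"spin":0}
  gripper: 100

```text
time: 49.55
tool_pos: [408.8, 254.8, 199.4]
tcp_rot: [-3.14, 0.001, 1.49]
contact_force: [-0.3, -0.0, -0.3]
grip_width: 91.6
finger_force: 0.0
```

```bash
python3 - <<'E'
from h import *
a=bot.capture("top");b=bot.capture("scene");cv2.imwrite("pics/t2.png",a);cv2.imwrite("pics/sc2.png",b); print("t2",blob(a,(175,125,300,220),115)); print(bot.get_obs()["tool_pos"])
o=np.hstack([cv2.resize(a[120:230,170:310],(400,314),interpolation=3),cv2.resize(b,(400,314))]); cv2.imwrite("pics/c6.png",o)
E
```

```text
t2 (array([613.02640026,  11.14874362]), np.float64(6.267102113029395), 41249.11855738757)
[409.25568533 254.4859004  199.72088322]
```

View pics/c6.png

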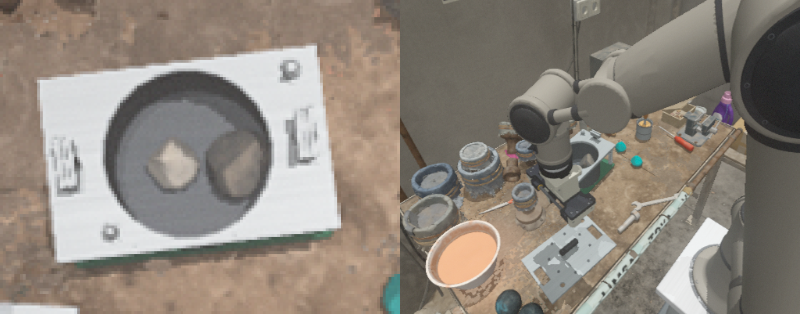

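Both stones are in the tub, at crop (173,165) and (235,165). Grasping the lid handle.

jog_arm:
  targets:
    - {"xyz":[0.015,0,0.3],"spin":0}
    - {"xyz":[0,0,0.5],"spin":0}
    - {"xyz":[0,0,0.5],"spin":0}
    - {"xyz":[0,0,0.4],"spin":0}
    - {"xyz":[0,0,0.25],"spin":0}
    - {"xyz":[0,0,0.18],"spin":0}
    - {"xyz":[0,0,0.1],"spin":0}
    - {"xyz":[0,0,0],"spin":0}
    - {"xyz":[0,0,0],"spin":0}
    - {"xyz":[0,0,0],"spin":0}

```text
time: 50.9
tool_pos: [409.9, 256.1, 22.6]
tcp_rot: [3.14, -0.001, 1.489]
contact_force: [0.0, 0.4, -0.3]
grip_width: 91.8
finger_force: 0.0
```

jog_arm:
  targets:
    - {"xyz":[0,0,0],"spin":0}
    - {"xyz":[0,0,0],"spin":0}
    - {"xyz":[0,0,0],"spin":0}
    - {"xyz":[0,0,0],"spin":0}
    - {"xyz":[0,0,0],"spin":0}
    - {"xyz":[0,0,0],"spin":0}
    - {"xyz":[0,0,0],"spin":0}
    - {"xyz":[0,0,0],"spin":0}
    - {"xyz":[0,0,0],"spin":0}
    - {"xyz":[0,0,0],"spin":0}
  gripper: 0

```text
time: 52.15
tool_pos: [408.9, 255.8, 21.9]
tcp_rot: [-3.14, 0.0, 1.489]
contact_force: [-3.6, 0.3, 1.8]
grip_width: 17.1
finger_force: 30.0
```

```bash
python3 - <<'E'
from h import *
for i in range(3):
    o=bot.get_obs(); bot.capture("top"); print(o["tool_pos"],o["tcp_rot"],o["grip_width"])
E
```

```text
[408.88057177 255.82934232  21.87210447] [-3.14048544e+00  4.94952472e-04  1.48876973e+00] 17.148684445226614
[408.86656548 255.81672067  21.84915446] [-3.14043624e+00  5.52098320e-04  1.48885889e+00] 17.654377029144648
[408.96939227 255.82964764  21.8654628 ] [-3.14066323e+00  4.70579209e-04  1.48888637e+00] 17.512345445791173
```

jog_arm:
  targets:
    - {"xyz":[0,0,-0.15],"spin":0}
    - {"xyz":[0,0,-0.3],"spin":0}
    - {"xyz":[0,0,-0.4],"spin":0}
    - {"xyz":[0,0,-0.4],"spin":0}
    - {"xyz":[0,0,-0.4],"spin":0}
    - {"xyz":[0,0,-0.35],"spin":0}
    - {"xyz":[0,0,-0.2],"spin":0}
    - {"xyz":[0,0,0],"spin":-0.63}
    - {"xyz":[0,0,0],"spin":-0.63}
    - {"xyz":[0,0,0],"spin":-0.63}

```text
time: 53.55
tool_pos: [409.7, 255.8, 198.5]
tcp_rot: [3.14, 0.0, 1.68]
contact_force: [0.4, -0.1, -3.5]
grip_width: 17.9
finger_force: 30.0
```

jog_arm:
  targets:
    - {"xyz":[-0.15,0.1,0],"spin":0}
    - {"xyz":[-0.3,0.2,0],"spin":0}
    - {"xyz":[-0.4,0.27,0],"spin":0}
    - {"xyz":[-0.4,0.27,0],"spin":0}
    - {"xyz":[-0.4,0.27,0],"spin":0}
    - {"xyz":[-0.4,0.27,0],"spin":0}
    - {"xyz":[-0.4,0.27,0],"spin":0}
    - {"xyz":[-0.4,0.27,0],"spin":0}
    - {"xyz":[-0.3,0.2,0],"spin":0}
    - {"xyz":[-0.16,0.09,0],"spin":0}

```text
time: 54.8
tool_pos: [614.4, 9.2, 197.6]
tcp_rot: [-3.142, 0.001, 1.675]
contact_force: [0.7, 0.2, -4.6]
grip_width: 17.7
finger_force: 30.0
```

```bash
python3 - <<'E'
from h import *
for i in range(3):
    o=bot.get_obs(); bot.capture("top"); print(o["tool_pos"],o["tcp_rot"],o["grip_width"],o["contact_force"],o["moment"])
E
```

```text
[614.38772551   9.16963081 197.63162086] [-3.14151074e+00  5.59319053e-04  1.67478525e+00] 17.740704853259434 [ 0.73081435  0.16633762 -4.55619683] [ 0.04043982 -0.07310834  0.03323026]
[614.86291103   8.33264903 197.60188715] [3.14119596e+00 1.35210515e-03 1.67470147e+00] 17.450280184197496 [ 0.62303064 -2.85717202 -4.95557567] [-0.09716433 -0.20206351 -0.00237257]
[613.97669419   9.84765738 197.62120119] [-3.14134842e+00  4.41159259e-04  1.67521139e+00] 17.760407383172833 [ 0.3371402  -0.15041955 -4.33870172] [-0.01368994 -0.06396494  0.03468799]
```

jog_arm:
  targets:
    - {"xyz":[0.02,-0.007,0],"spin":-0.03}
    - {"xyz":[0,0,0.05],"spin":0}
    - {"xyz":[0,0,0.1],"spin":0}
    - {"xyz":[0,0,0.1],"spin":0}
    - {"xyz":[0,0,0.1],"spin":0}
    - {"xyz":[0,0,0.1],"spin":0}
    - {"xyz":[0,0,0.04],"spin":0}
    - {"xyz":[0,0,0],"spin":0}
    - {"xyz":[0,0,0],"spin":0}
    - {"xyz":[0,0,0],"spin":0}

```text
time: 56.2
tool_pos: [613.0, 13.1, 159.1]
tcp_rot: [3.141, 0.0, 1.681]
contact_force: [0.1, -0.1, -4.9]
grip_width: 17.5
finger_force: 30.0
```

```bash
python3 - <<'E'
from h import *
for i in range(2):
    o=bot.get_obs(); a=bot.capture("top" if i else "scene"); cv2.imwrite(f"pics/p{i}.png",a); print(o["tool_pos"],o["tcp_rot"],o["contact_force"],o["moment"])
o=np.hstack([cv2.resize(cv2.imread("pics/p1.png")[115:225,170:310],(400,314),interpolation=3),cv2.resize(cv2.imread("pics/p0.png")[140:250,160:300],(400,314),interpolation=3)]); cv2.imwrite("pics/c7.png",o)
E
```

```text
[613.01348123  13.05282286 159.14001747] [3.14088386e+00 2.50718016e-04 1.68082213e+00] [ 0.08237672 -0.09808029 -4.87984794] [-0.02418861 -0.13917184  0.03980695]
[612.95651872  13.07295143 159.09446619] [3.14101972e+00 1.91736254e-04 1.68082550e+00] [-0.09075336 -0.16877895 -4.57964146] [-0.05404246 -0.13403125  0.04511861]
```

View pics/c7.png

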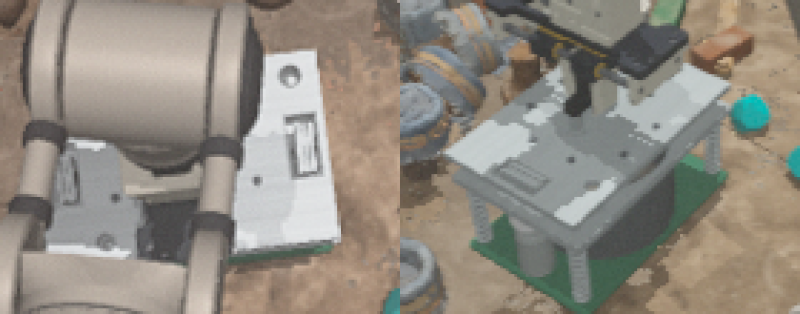

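The stud wings sit in the lid slots and the pins are under the holes. Correcting 2 mm in y and lowering gently.

jog_arm:
  targets:
    - {"xyz":[-0.025,0,0],"spin":0.03}
    - {"xyz":[0,0,0],"spin":0}
    - {"xyz":[0,0,0.02],"spin":0}
    - {"xyz":[0,0,0.02],"spin":0}
    - {"xyz":[0,0,0.02],"spin":0}
    - {"xyz":[0,0,0.02],"spin":0}
    - {"xyz":[0,0,0.02],"spin":0}
    - {"xyz":[0,0,0.02],"spin":0}
    - {"xyz":[0,0,0],"spin":0}
    - {"xyz":[0,0,0],"spin":0}

```text
time: 57.55
tool_pos: [612.6, 11.2, 148.8]
tcp_rot: [-3.14, -0.0, 1.678]
contact_force: [-2.6, 0.4, -5.1]
grip_width: 17.8
finger_force: 30.0
```

jog_arm:
  targets:
    - {"xyz":[0,-0.005,0.02],"spin":0}
    - {"xyz":[0,0,0.02],"spin":0}
    - {"xyz":[0,0,0.02],"spin":0}
    - {"xyz":[0,0,0.02],"spin":0}
    - {"xyz":[0,0,0.02],"spin":0}
    - {"xyz":[0,0,0],"spin":0}
    - {"xyz":[0,0,0],"spin":0}
    - {"xyz":[0,0,0],"spin":0}
    - {"xyz":[0,0,0],"spin":0}
    - {"xyz":[0,0,0],"spin":0}

```text
time: 58.8
tool_pos: [612.5, 11.1, 141.1]
tcp_rot: [-3.141, -0.0, 1.678]
contact_force: [-3.0, 0.0, -5.5]
grip_width: 17.2
finger_force: 30.0
```

Going in freely (no vertical load). The last few millimetres, then release.

jog_arm:
  targets:
    - {"xyz":[0,-0.005,0.02],"spin":0}
    - {"xyz":[0,0,0.02],"spin":0}
    - {"xyz":[0,0,0.01],"spin":0}
    - {"xyz":[0,0,0],"spin":0}
    - {"xyz":[0,0,0],"spin":0}
    - {"xyz":[0,0,0],"spin":0}
    - {"xyz":[0,0,0],"spin":0}
    - {"xyz":[0,0,0],"spin":0}
    - {"xyz":[0,0,0],"spin":0}
    - {"xyz":[0,0,0],"spin":0}

```text
time: 60.05
tool_pos: [612.3, 11.0, 137.2]
tcp_rot: [3.141, 0.0, 1.678]
contact_force: [0.2, -0.6, -4.2]
grip_width: 17.6
finger_force: 30.0
```

jog_arm:
  targets:
    - {"xyz":[0,0,0.01],"spin":0}
    - {"xyz":[0,0,0.01],"spin":0}
    - {"xyz":[0,0,0],"spin":0}
    - {"xyz":[0,0,0],"spin":0}
    - {"xyz":[0,0,0],"spin":0}
    - {"xyz":[0,0,0],"spin":0}
    - {"xyz":[0,0,0],"spin":0}
    - {"xyz":[0,0,0],"spin":0}
    - {"xyz":[0,0,0],"spin":0}
    - {"xyz":[0,0,0],"spin":0}

```text
time: 61.3
tool_pos: [612.4, 11.0, 136.9]
tcp_rot: [3.14, 0.0, 1.678]
contact_force: [-3.7, 0.6, 5.0]
grip_width: 18.4
finger_force: 30.0
```

Seated: the TCP stopped at 136.9 with upward reaction. Release, rise, go over stud a, turn to grip yaw.

jog_arm:
  targets:
    - {"xyz":[0,0,0],"spin":0}
    - {"xyz":[0,0,0],"spin":0}
    - {"xyz":[0,0,0],"spin":0}
    - {"xyz":[0,0,0],"spin":0}
    - {"xyz":[0,0,-0.2],"spin":0}
    - {"xyz":[0,0,-0.3],"spin":0}
    - {"xyz":[0,0,-0.4],"spin":0}
    - {"xyz":[0.3,0,0],"spin":0}
    - {"xyz":[0.5,0,0],"spin":0}
    - {"xyz":[0.5,0,0],"spin":0}
  gripper: 45

```text
time: 62.55
tool_pos: [601.3, 115.3, 209.0]
tcp_rot: [3.14, 0.0, 1.677]
contact_force: [-0.2, 0.4, 0.6]
grip_width: 40.9
finger_force: 0.0
```

jog_arm:
  targets:
    - {"xyz":[0,0,0],"spin":-0.98}
    - {"xyz":[0,0,0],"spin":-0.98}
    - {"xyz":[0,0,0],"spin":-0.98}
    - {"xyz":[0,0,0],"spin":-0.98}
    - {"xyz":[0,0,0],"spin":-0.98}
    - {"xyz":[0,0,0],"spin":-0.98}
    - {"xyz":[0,0,0],"spin":-0.98}
    - {"xyz":[0,0,0],"spin":-0.98}
    - {"xyz":[0,0,0],"spin":-0.98}
    - {"xyz":[0,0,0],"spin":-0.98}

```text
time: 63.8
tool_pos: [601.4, 114.4, 208.9]
tcp_rot: [3.141, 0.001, 2.661]
contact_force: [-0.2, 0.6, -0.3]
grip_width: 41.5
finger_force: 0.0
```

jog_arm:
  targets:
    - {"xyz":[0,0,0],"spin":-0.98}
    - {"xyz":[0,0,0],"spin":-0.98}
    - {"xyz":[0,0,0],"spin":-0.98}
    - {"xyz":[0,0,0],"spin":-0.98}
    - {"xyz":[0,0,0],"spin":-0.98}
    - {"xyz":[0,0,0],"spin":-0.98}
    - {"xyz":[0,0,0],"spin":0}
    - {"xyz":[0,0,0],"spin":0}
    - {"xyz":[0,0,0],"spin":0}
    - {"xyz":[0,0,0],"spin":0}

```text
time: 65.05
tool_pos: [601.1, 114.4, 207.6]
tcp_rot: [-3.141, 0.0, -3.038]
contact_force: [-0.4, 0.1, -0.9]
grip_width: 41.5
finger_force: 0.0
```

```bash
python3 - <<'E'
from h import *
a=bot.capture("top");b=bot.capture("scene");cv2.imwrite("pics/q0.png",a);cv2.imwrite("pics/q1.png",b)
print(rect(a,(175,125,300,220),123,140))
o=bot.get_obs(); print(o["tool_pos"],o["tcp_rot"],o["joint_positions"])
E
```

```text
((613.9296875, 4.731475830078125), (169.35195922851562, 240.34861755371094), 6.206480979919434)
[601.13675884 114.40656057 207.54520319] [-3.14151874e+00 -5.22032131e-05 -3.03767819e+00] [ 6.29295030e-02  5.17038322e-01  1.29909725e+00 -7.83349856e-05
  1.32550622e+00 -1.61176227e+00]
```

jog_arm:
  targets:
    - {"xyz":[0,0,0.25],"spin":0}
    - {"xyz":[0,0,0.25],"spin":0}
    - {"xyz":[0,0,0.2],"spin":0}
    - {"xyz":[0,0,0.12],"spin":0}
    - {"xyz":[0,0,0.1],"spin":0}
    - {"xyz":[0,0,0],"spin":0}
    - {"xyz":[0,0,0],"spin":0}
    - {"xyz":[0,0,0],"spin":0}
    - {"xyz":[0,0,0],"spin":0}
    - {"xyz":[0,0,0],"spin":0}

```text
time: 66.4
tool_pos: [601.2, 114.4, 134.1]
tcp_rot: [-3.141, 0.0, -3.037]
contact_force: [-0.3, -0.5, -0.3]
grip_width: 41.8
finger_force: 0.0
```

jog_arm:
  targets:
    - {"xyz":[0,0,0],"spin":0}
    - {"xyz":[0,0,0],"spin":0}
    - {"xyz":[0,0,0],"spin":0}
    - {"xyz":[0,0,0],"spin":0}
    - {"xyz":[0,0,0],"spin":0}
    - {"xyz":[0,0,0],"spin":0}
    - {"xyz":[0,0,0],"spin":0}
    - {"xyz":[0,0,0],"spin":0}
    - {"xyz":[0,0,0],"spin":0}
    - {"xyz":[0,0,0],"spin":0}
  gripper: 0

```text
time: 67.65
tool_pos: [601.3, 115.2, 134.0]
tcp_rot: [3.141, 0.001, -3.037]
contact_force: [0.5, 6.1, -0.2]
grip_width: 15.4
finger_force: 30.0
```

jog_arm:
  targets:
    - {"xyz":[0,0.01,0.02],"spin":0}
    - {"xyz":[0,0,0.02],"spin":0}
    - {"xyz":[0,0,0.02],"spin":0}
    - {"xyz":[0,0,0.02],"spin":0}
    - {"xyz":[0,0,0.01],"spin":0}
    - {"xyz":[0,0,0],"spin":0}
    - {"xyz":[0,0,0],"spin":0}
    - {"xyz":[0,0,0],"spin":0}
    - {"xyz":[0,0,0],"spin":0}
    - {"xyz":[0,0,0],"spin":0}

```text
time: 68.9
tool_pos: [601.4, 115.3, 128.0]
tcp_rot: [-3.141, 0.002, -3.037]
contact_force: [-2.3, 2.9, 9.1]
grip_width: 15.6
finger_force: 30.0
```

Pressed fully (6 mm, about 9 N). Turning clockwise.

jog_arm:
  targets:
    - {"xyz":[0,0,0],"spin":0.8}
    - {"xyz":[0,0,0],"spin":0.8}
    - {"xyz":[0,0,0],"spin":0.8}
    - {"xyz":[0,0,0],"spin":0.8}
    - {"xyz":[0,0,0],"spin":0.8}
    - {"xyz":[0,0,0],"spin":0.8}
    - {"xyz":[0,0,0],"spin":0.8}
    - {"xyz":[0,0,0],"spin":0.8}
    - {"xyz":[0,0,0],"spin":0}
    - {"xyz":[0,0,0],"spin":0}

```text
time: 70.15
tool_pos: [601.1, 114.4, 127.9]
tcp_rot: [-3.141, 0.001, 2.606]
contact_force: [-1.2, -0.3, 9.2]
grip_width: 15.9
finger_force: 30.0
```

jog_arm:
  targets:
    - {"xyz":[0,0,0],"spin":0.8}
    - {"xyz":[0,0,0],"spin":0.8}
    - {"xyz":[0,0,0],"spin":0.8}
    - {"xyz":[0,0,0],"spin":0.8}
    - {"xyz":[0,0,0],"spin":0.8}
    - {"xyz":[0,0,0],"spin":0.8}
    - {"xyz":[0,0,0],"spin":0.8}
    - {"xyz":[0,0,0],"spin":0.8}
    - {"xyz":[0,0,0],"spin":0.8}
    - {"xyz":[0,0,0],"spin":0.4}

```text
time: 71.4
tool_pos: [600.3, 113.9, 127.9]
tcp_rot: [-3.14, 0.002, 1.844]
contact_force: [-6.2, -1.6, 11.9]
grip_width: 15.8
finger_force: 30.0
```

jog_arm:
  targets:
    - {"xyz":[0,0,0],"spin":0.4}
    - {"xyz":[0,0,0],"spin":0.2}
    - {"xyz":[0,0,0],"spin":0}
    - {"xyz":[0,0,0],"spin":0}
    - {"xyz":[0,0,0],"spin":0}
    - {"xyz":[0,0,0],"spin":0}
    - {"xyz":[0,0,0],"spin":0}
    - {"xyz":[0,0,0],"spin":0}
    - {"xyz":[0,0,0],"spin":0}
    - {"xyz":[0,0,0],"spin":0}

```text
time: 72.65
tool_pos: [600.2, 113.9, 127.9]
tcp_rot: [-3.14, 0.002, 1.786]
contact_force: [-6.4, -2.6, 10.9]
grip_width: 15.8
finger_force: 30.0
```

jog_arm:
  targets:
    - {"xyz":[0,0,0],"spin":0.4}
    - {"xyz":[0,0,0],"spin":0.4}
    - {"xyz":[0,0,0],"spin":0.4}
    - {"xyz":[0,0,0],"spin":0}
    - {"xyz":[0,0,0],"spin":0}
    - {"xyz":[0,0,0],"spin":0}
    - {"xyz":[0,0,0],"spin":0}
    - {"xyz":[0,0,0],"spin":0}
    - {"xyz":[0,0,0],"spin":0}
    - {"xyz":[0,0,0],"spin":0}

```text
time: 73.9
tool_pos: [600.0, 113.9, 127.9]
tcp_rot: [-3.14, 0.002, 1.666]
contact_force: [-6.6, -2.0, 12.5]
grip_width: 15.8
finger_force: 30.0
```

jog_arm:
  targets:
    - {"xyz":[0,0,-0.02],"spin":0}
    - {"xyz":[0,0,-0.02],"spin":0}
    - {"xyz":[0,0,0],"spin":0}
    - {"xyz":[0,0,0],"spin":0}
    - {"xyz":[0,0,0],"spin":0}
    - {"xyz":[0,0,0],"spin":0}
    - {"xyz":[0,0,0],"spin":0}
    - {"xyz":[0,0,0],"spin":0}
    - {"xyz":[0,0,0],"spin":0}
    - {"xyz":[0,0,0],"spin":0}

```text
time: 75.15
tool_pos: [600.0, 113.8, 130.3]
tcp_rot: [-3.139, 0.002, 1.666]
contact_force: [-5.0, -2.0, 7.4]
grip_width: 15.7
finger_force: 30.0
```

jog_arm:
  targets:
    - {"xyz":[0,0,0],"spin":0}
    - {"xyz":[0,0,0],"spin":0}
    - {"xyz":[0,0,0],"spin":0}
    - {"xyz":[0,0,0],"spin":0}
    - {"xyz":[0,0,0],"spin":0}
    - {"xyz":[0,0,-0.2],"spin":0}
    - {"xyz":[0,0,-0.3],"spin":0}
    - {"xyz":[0,0,-0.4],"spin":0}
    - {"xyz":[0,0,0],"spin":0}
    - {"xyz":[0,0,0],"spin":0}
  gripper: 45

```text
time: 76.4
tool_pos: [600.8, 115.2, 202.0]
tcp_rot: [-3.142, 0.0, 1.666]
contact_force: [0.0, 0.1, 0.1]
grip_width: 41.7
finger_force: 0.0
```

jog_arm:
  targets:
    - {"xyz":[-0.3,0.034,0],"spin":0}
    - {"xyz":[-0.5,0,0],"spin":0}
    - {"xyz":[-0.5,0,0],"spin":0}
    - {"xyz":[-0.5,0,0],"spin":0}
    - {"xyz":[-0.5,0,0],"spin":0}
    - {"xyz":[-0.3,0,0],"spin":0}
    - {"xyz":[0,0,0],"spin":-0.95}
    - {"xyz":[0,0,0],"spin":-0.95}
    - {"xyz":[0,0,0],"spin":-0.95}
    - {"xyz":[0,0,0],"spin":-0.95}

```text
time: 77.65
tool_pos: [623.2, -91.0, 201.2]
tcp_rot: [-3.141, -0.001, 2.049]
contact_force: [-0.0, 0.0, -0.7]
grip_width: 41.2
finger_force: 0.0
```

jog_arm:
  targets:
    - {"xyz":[0,0,0],"spin":-1}
    - {"xyz":[0,0,0],"spin":-1}
    - {"xyz":[0,0,0],"spin":-1}
    - {"xyz":[0,0,0],"spin":-1}
    - {"xyz":[0,0,0],"spin":-1}
    - {"xyz":[0,0,0],"spin":-1}
    - {"xyz":[0,0,0],"spin":-1}
    - {"xyz":[0,0,0],"spin":-1}
    - {"xyz":[0,0,0],"spin":-1}
    - {"xyz":[0,0,0],"spin":-1}

```text
time: 78.9
tool_pos: [623.2, -91.0, 201.2]
tcp_rot: [3.141, -0.001, 3.05]
contact_force: [-0.4, -0.0, 0.2]
grip_width: 41.8
finger_force: 0.0
```

jog_arm:
  targets:
    - {"xyz":[0,0,0],"spin":-1}
    - {"xyz":[0,0,0],"spin":-0.99}
    - {"xyz":[0,0,0],"spin":0}
    - {"xyz":[0,0,0],"spin":0}
    - {"xyz":[0,0,0],"spin":0}
    - {"xyz":[0,0,0],"spin":0}
    - {"xyz":[0,0,0],"spin":0}
    - {"xyz":[0,0,0],"spin":0}
    - {"xyz":[0,0,0],"spin":0}
    - {"xyz":[0,0,0],"spin":0}

```text
time: 80.15
tool_pos: [623.5, -91.6, 202.0]
tcp_rot: [-3.142, -0.0, -3.038]
contact_force: [-0.0, 0.5, 0.3]
grip_width: 40.8
finger_force: 0.0
```

```bash
python3 - <<'E'
from h import *
a=bot.capture("top");cv2.imwrite("pics/r0.png",a)
o=bot.get_obs(); print(o["tool_pos"],o["tcp_rot"],o["joint_positions"])
cv2.imwrite("pics/c8.png",cv2.resize(a[115:235,170:310],(700,600),interpolation=3))
E
```

```text
[623.49799543 -91.6066231  202.00224259] [-3.14149539e+00  5.34167902e-05 -3.03839514e+00] [-2.67375625e-01  5.55431220e-01  1.24844634e+00 -7.32996511e-05
  1.33763008e+00 -1.94135253e+00]
```

View pics/c8.png

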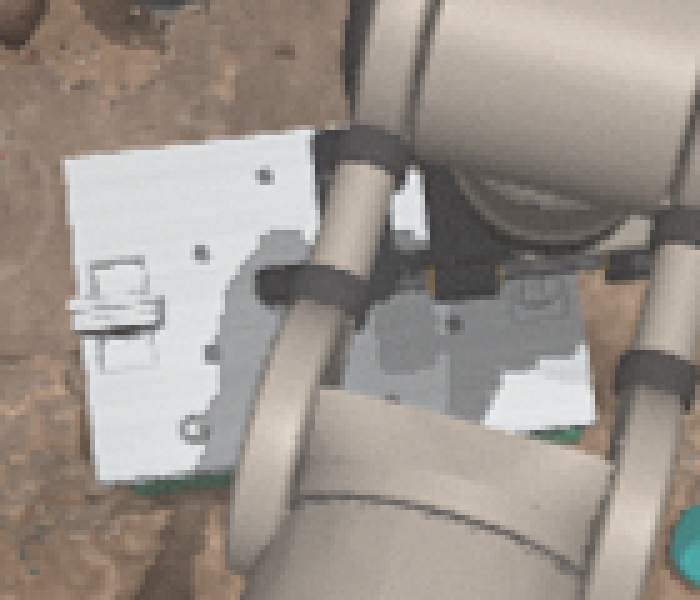

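Stud a lies across its slot at (117,315): a quarter turn made. The same now for stud b.

jog_arm:
  targets:
    - {"xyz":[0,0,0.25],"spin":0}
    - {"xyz":[0,0,0.25],"spin":0}
    - {"xyz":[0,0,0.2],"spin":0}
    - {"xyz":[0,0,0.1],"spin":0}
    - {"xyz":[0,0,0.05],"spin":0}
    - {"xyz":[0,0,0],"spin":0}
    - {"xyz":[0,0,0],"spin":0}
    - {"xyz":[0,0,0],"spin":0}
    - {"xyz":[0,0,0],"spin":0}
    - {"xyz":[0,0,0],"spin":0}

```text
time: 81.45
tool_pos: [623.5, -91.6, 134.1]
tcp_rot: [-3.141, 0.0, -3.038]
contact_force: [0.4, -0.1, -0.7]
grip_width: 41.5
finger_force: 0.0
```

jog_arm:
  targets:
    - {"xyz":[0,0,0],"spin":0}
    - {"xyz":[0,0,0],"spin":0}
    - {"xyz":[0,0,0],"spin":0}
    - {"xyz":[0,0,0],"spin":0}
    - {"xyz":[0,0,0],"spin":0}
    - {"xyz":[0,0,0],"spin":0}
    - {"xyz":[0,0,0],"spin":0}
    - {"xyz":[0,0,0],"spin":0}
    - {"xyz":[0,0,0],"spin":0}
    - {"xyz":[0,0,0],"spin":0}
  gripper: 0

```text
time: 82.7
tool_pos: [623.5, -91.4, 134.0]
tcp_rot: [3.141, 0.0, -3.038]
contact_force: [-0.7, 2.2, 0.2]
grip_width: 15.9
finger_force: 29.8
```

jog_arm:
  targets:
    - {"xyz":[0,0,0.02],"spin":0}
    - {"xyz":[0,0,0.02],"spin":0}
    - {"xyz":[0,0,0.02],"spin":0}
    - {"xyz":[0,0,0.02],"spin":0}
    - {"xyz":[0,0,0.01],"spin":0}
    - {"xyz":[0,0,0],"spin":0}
    - {"xyz":[0,0,0],"spin":0}
    - {"xyz":[0,0,0],"spin":0}
    - {"xyz":[0,0,0],"spin":0}
    - {"xyz":[0,0,0],"spin":0}

```text
time: 83.95
tool_pos: [623.6, -91.5, 128.0]
tcp_rot: [-3.141, 0.001, -3.038]
contact_force: [-3.5, 3.0, 7.8]
grip_width: 15.7
finger_force: 29.8
```

jog_arm:
  targets:
    - {"xyz":[0,0,0],"spin":0.8}
    - {"xyz":[0,0,0],"spin":0.8}
    - {"xyz":[0,0,0],"spin":0.8}
    - {"xyz":[0,0,0],"spin":0.8}
    - {"xyz":[0,0,0],"spin":0.8}
    - {"xyz":[0,0,0],"spin":0.8}
    - {"xyz":[0,0,0],"spin":0.8}
    - {"xyz":[0,0,0],"spin":0.8}
    - {"xyz":[0,0,0],"spin":0}
    - {"xyz":[0,0,0],"spin":0}

```text
time: 85.2
tool_pos: [623.5, -91.9, 128.0]
tcp_rot: [-3.141, 0.001, 2.605]
contact_force: [-2.7, 2.1, 8.3]
grip_width: 15.7
finger_force: 29.8
```

jog_arm:
  targets:
    - {"xyz":[0,0,0],"spin":0.8}
    - {"xyz":[0,0,0],"spin":0.8}
    - {"xyz":[0,0,0],"spin":0.8}
    - {"xyz":[0,0,0],"spin":0.8}
    - {"xyz":[0,0,0],"spin":0.8}
    - {"xyz":[0,0,0],"spin":0.8}
    - {"xyz":[0,0,0],"spin":0.8}
    - {"xyz":[0,0,0],"spin":0.8}
    - {"xyz":[0,0,0],"spin":0.8}
    - {"xyz":[0,0,0],"spin":0.8}

```text
time: 86.45
tool_pos: [623.0, -92.2, 127.9]
tcp_rot: [-3.141, 0.001, 1.802]
contact_force: [-4.4, 0.8, 9.7]
grip_width: 15.7
finger_force: 29.8
```

jog_arm:
  targets:
    - {"xyz":[0,0,0],"spin":0.5}
    - {"xyz":[0,0,0],"spin":0.5}
    - {"xyz":[0,0,0],"spin":0.4}
    - {"xyz":[0,0,0],"spin":0}
    - {"xyz":[0,0,0],"spin":0}
    - {"xyz":[0,0,0],"spin":0}
    - {"xyz":[0,0,0],"spin":0}
    - {"xyz":[0,0,0],"spin":0}
    - {"xyz":[0,0,0],"spin":0}
    - {"xyz":[0,0,0],"spin":0}

```text
time: 87.7
tool_pos: [622.9, -92.2, 127.8]
tcp_rot: [-3.141, 0.001, 1.665]
contact_force: [-5.0, 1.4, 10.5]
grip_width: 15.8
finger_force: 29.8
```

jog_arm:
  targets:
    - {"xyz":[0,0,-0.02],"spin":0}
    - {"xyz":[0,0,-0.02],"spin":0}
    - {"xyz":[0,0,0],"spin":0}
    - {"xyz":[0,0,0],"spin":0}
    - {"xyz":[0,0,0],"spin":0}
    - {"xyz":[0,0,0],"spin":0}
    - {"xyz":[0,0,0],"spin":0}
    - {"xyz":[0,0,0],"spin":0}
    - {"xyz":[0,0,0],"spin":0}
    - {"xyz":[0,0,0],"spin":0}

```text
time: 88.95
tool_pos: [622.9, -92.2, 130.6]
tcp_rot: [-3.141, 0.001, 1.665]
contact_force: [-5.0, 0.9, 7.4]
grip_width: 15.8
finger_force: 29.8
```

jog_arm:
  targets:
    - {"xyz":[0,0,0],"spin":0}
    - {"xyz":[0,0,0],"spin":0}
    - {"xyz":[0,0,0],"spin":0}
    - {"xyz":[0,0,0],"spin":0}
    - {"xyz":[0,0,0],"spin":0}
    - {"xyz":[0,0,-0.2],"spin":0}
    - {"xyz":[0,0,-0.4],"spin":0}
    - {"xyz":[0,0,-0.5],"spin":0}
    - {"xyz":[0,0,-0.5],"spin":0}
    - {"xyz":[0,0,0],"spin":0}
  gripper: 45

```text
time: 90.2
tool_pos: [625.1, -92.0, 263.4]
tcp_rot: [3.133, 0.003, 1.665]
contact_force: [-0.5, -0.7, 0.1]
grip_width: 41.3
finger_force: 0.0
```

jog_arm:
  targets:
    - {"xyz":[-0.1,-0.4,0],"spin":0}
    - {"xyz":[-0.1,-0.5,0],"spin":0}
    - {"xyz":[-0.1,-0.5,0],"spin":0}
    - {"xyz":[-0.1,-0.5,0],"spin":0}
    - {"xyz":[-0.3,-0.5,0],"spin":0}
    - {"xyz":[-0.3,-0.2,0],"spin":0}
    - {"xyz":[-0.3,0,0],"spin":0}
    - {"xyz":[0,0,0],"spin":0}
    - {"xyz":[0,0,0],"spin":0}
    - {"xyz":[0,0,0],"spin":0}

```text
time: 91.45
tool_pos: [426.2, -213.8, 257.9]
tcp_rot: [-3.141, -0.0, 1.666]
contact_force: [-0.0, 1.3, -0.1]
grip_width: 41.1
finger_force: 0.0
```

```bash
python3 - <<'E'
from h import *
a=bot.capture("top");cv2.imwrite("pics/f0.png",a)
print(blob(a,(175,125,300,220),123)); print(bot.get_obs()["tool_pos"])
# compare the two stud heads: wing direction by intensity patches around each
c=np.array([612.4,11]);t=.107;M=np.array([[np.cos(t),-np.sin(t)],[np.sin(t),np.cos(t)]])
g=cv2.cvtColor(a,cv2.COLOR_BGR2GRAY)
for s in(104,-104):
    print(s)
    for dx in range(28,-29,-8):
        print([int(cv2.getRectSubPix(g,(1,1),tuple(map(float,proj("top",[*(c+M@[dx,s+dy]),140]))))[0,0]) for dy in range(28,-29,-8)])
E
```

```text
(array([613.85509238,  10.43567092]), np.float64(6.128952151708873), 41246.86023773411)
[ 426.2407698  -213.86234491  257.98056191]
104
[131, 139, 216, 216, 210, 215, 219, 220]
[133, 138, 207, 226, 224, 222, 221, 220]
[134, 130, 199, 219, 220, 218, 220, 218]
[132, 203, 207, 191, 212, 204, 187, 221]
[139, 200, 219, 206, 217, 219, 176, 225]
[130, 131, 166, 138, 106, 147, 182, 223]
[125, 121, 203, 223, 223, 223, 220, 224]
[122, 128, 211, 214, 212, 216, 222, 225]
-104
[224, 223, 215, 215, 215, 220, 206, 141]
[226, 227, 225, 229, 231, 178, 203, 158]
[224, 219, 218, 223, 220, 188, 203, 161]
[218, 156, 174, 207, 200, 196, 212, 158]
[223, 199, 216, 223, 225, 213, 213, 165]
[224, 207, 171, 115, 128, 136, 204, 160]
[225, 226, 217, 225, 226, 164, 198, 157]
[227, 227, 217, 219, 218, 185, 203, 152]
```

Both wings lie across their slots, and the lid measures flush: its area at z = 123 matches 165 × 250 mm. Handing in.

```bash
python3 -c "
from plant import bot
print(bot.close_job())"
```

```text
the job is handed in; nothing more can be done
None
```

The job was handed in at about 91 s: tub scrubbed, brush back in its pot, both stones in the tub, lid flush on its pins, and both studs turned a quarter turn and let up; the catches were not load-tested and no verdict came back.

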